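# Restock the sprung kit tray on the paint-shop counter

### The arm

A 6-joint arm with a two-finger parallel gripper is mounted at the origin on the work surface. World frame = base frame: x ahead of the robot, y to its left, z up, the work surface at z = 0. Lengths are in mm, angles in rad, forces in N, time in s.
With the tool pointing down it reaches from about 350 to 875 mm from the base axis. Payload 4.2 kg.
Tool frame: the origin (TCP) lies midway between the tips of the shut fingers; the grasp point (between the pads) lies 19 mm behind it; z points along the fingers, y is the line along which they close (so a half turn about z gives the same grasp; the last joint's range is limited). The gripper opens to 85 mm and grips with 20 to 120 N. Pads are 22 mm wide; open, the fingers measure 114 mm over their backs; the gripper's body (76 mm by 85 mm) begins 54 mm behind the grasp point. The pads swing forward as they close: fully open they stand 13 mm farther back than shut.
Start: joints at [1.523, 0.385, 0.008, 0, -1.194, -0.259], TCP at [188.724, 595.804, 231.312] pointing down, gripper open.
Joint ranges: [-3.14, 3.14], [-1.21, 2.06], [-1.07, 1.41], [-3.16, 2.05], [-2.99, -0.16], [-3.1, 3.1]. Speed limits (rad/s): [2.79, 2.79, 3.14, 3.14, 3.14, 3.14].

### API

Orientations are given as a unit quaternion [x, y, z, w].
In Python, from bench import arm gives the robot as it stands. The module is installed in compiled form; this text tells all that it offers.
- The arm moves only by the shell command python3 -m handwheel 'ROWS' [OPENING]. ROWS is JSON, a list of rows, each an object of numbers: "x", "y", "z": the shift along the world's x, y, z each as a share of 20 cm, from -1 to 1; "ax", "ay", "az": the turn, a rotation vector about the world's x, y, z each as a share of 90 degrees, from -1 to 1. In form: [{"x": .., "y": .., "z": .., "ax": .., "ay": .., "az": ..}, ...]. A call has exactly 8 rows; each row shifts and turns the commanded pose from where the row before left it; what a row does not reach is not made up. A row lasts 1/10 s, in which the tool goes at most 50 mm and 8.59 degrees, less where a joint would pass 70% of its speed; a pose out of reach is approached as far as the arm can. A call with a number of a shift or a turn outside -1 to 1 is refused whole. A call with a gripper value outside its range is refused whole. OPENING is the opening, from -1 (shut) to 1 (fully open), set as the call begins (- or left out, the last holds). The fingers move at their own pace and stop on an object; the grip force is fixed at half the most. Time passes only in rows, so rows that do not move let the fingers close, or fill a call up. It gives the time, the measured TCP pose, the force, the opening and the grip force at its end, in the units of the state.
- arm.read_state(): the state, without advancing time (a new reading comes with each control period).
- arm.get_image(name): name is "scene" or "top" or "wrist"; returns the picture (420x560x3 uint8, red, green, blue); there is no depth.
- arm.camera_params(name): a dict with "K" (3x3 intrinsics, pixels), "k1" (the pictures are not rectified: a ray, as slopes to the right and down, at radius r is drawn at 1 + k1 r^2 times it, then the intrinsics apply), "position" and "orientation" of the camera in the world. Camera axes: x right, y down, z forward; pixel columns grow to the right and rows downward; lengths in mm; the calibration is good to about 2 mm. A picture is of the moment at which its call begins: read the wrist's pose just before it. camera_params takes no time and is no camera call; for the wrist camera it gives the pose at the moment of the call.
- arm.job_done(): hands the job in; it is judged then, once.
The state is a dict: "clock": time; "joints": joint angles; "joint_vel": joint speeds; "joint_efforts": joint torques, N m; "position": TCP position; "ee_rot": TCP orientation; "contact_force": force on the tool from outside, world axes, zero at the start; "wrist_torque": the same for the moment, N m; "gripper_width": finger opening in mm; "grasp_force": force on a finger pad.
Only numpy, scipy, OpenCV 4.12 (cv2) and the standard library are available. Lean on these libraries where they do the work, as an engineer would, in place of code of your own. Each camera call takes 0.05 s, during which the arm holds its last target. There are 200 camera calls.

### The job

Take the stray spray can out of the kit tray and stand it on the empty white ring of the black can riser. Then pick up the boxed kit that is lying on the counter and stand it upright on its short thin edge in the tray, in line with the tray behind the kit already there (either end up, either face forward), let go, and turn the yellow knob clockwise until the sprung pusher's red pointer stands in the green band. Leave both kits upright and the other goods undisturbed.

Things in the scene. Friction and masses are not known exactly. Their poses are not given: they have to be found in the camera images.
- tray: Fixed display tray 280 x 105 mm, floor top at z = 6 mm. Origin at counter level; x along the tray from knob to red front stop, y across, z up. Side rails 22 mm tall, 81 mm apart inside. Front stop: x 85 to 93 mm, 45 mm tall. Grey drive housing: x -182 to -122 mm, top at 56 mm, with the knob on it at x = -152 mm. A carriage (top 49 mm) slides between housing and pusher.
- pusher (a point): Centre of the blue pusher plate's front face, 37 mm above the counter; axes as the tray. Plate 70 mm wide, its top edge 66 mm above the counter. It stands at tray x = -35 mm with the knob at 0 and moves forward 24 mm per rad of knob, less the spring deflection.
- knob (a joint): Yellow knob on the drive housing, rad. Grows as it turns clockwise seen from above, 0 to 3.4, stays where it is left. 24 mm of pusher travel per rad. Torque to turn: about 0.25 Nm, up to 0.45 Nm with the spring at the mark.
- knob_grip (a point): Point on the knob's vertical axis at the height to grip it; its z axis points up and its x axis lies along the knob's bar (53 mm long, 14 mm thick, standing 30 mm above its 56 mm disc; this point lies 7 mm below the bar's top and 93 mm above the counter), turning with the knob.
- spring (a joint): Deflection in m of the sprung pusher plate against its carriage: 0 = free, 0.030 = fully pressed; stiffness 300 N/m. 0 while the pusher moves freely, up to 0.010 while it slides the kits along; once they are against the front stop it grows 0.024 per rad of knob. The red pointer is at the middle of the green band at 0.020; the band spans 0.016 to 0.024.
- kit: Boxed kit lying flat on the counter: blue carton, 130 mm (x) by 65 mm (y) by 40 mm (z), with white and red panels, about 0.18 kg. Origin at the centre of the broad face it lies on, z towards the upper broad face at the start.
- kit_mid (a point): Centre of the lying kit's volume, axes as kit.
- front_kit: An identical kit already standing upright in the tray near the front stop, its x axis vertical and its z axis along the tray. Origin at the centre of a broad face.
- front_kit_mid (a point): Centre of the front kit's volume.
- stray_can: Red spray can with a white cap, a straight cylinder 52 mm across and 150 mm tall, about 0.2 kg, standing in the tray between the pusher and the front kit. Origin at the centre of its underside, z up.
- riser: Fixed black can riser, 250 mm (x) by 85 mm (y), 30 mm tall, holding two cans. Origin on the counter surface under its centre.
- spot (a point): Centre of the empty white ring (68 mm across) on top of the riser, 30 mm above the counter.
- can_a: blue spray can with white cap, 52 mm across, 150 mm tall, standing on the riser next to the empty ring (80 mm from it); origin at the centre of its underside
- can_b: silver spray can with red cap, 52 mm across, 150 mm tall, standing on the far end of the riser; origin at the centre of its underside
- tape: yellow roll of tape lying flat, 100 mm across, 25 mm tall; bystander
- bottle: white bottle, 60 mm across, 150 mm tall; bystander
- sander: orange and black sanding block, 120 x 70 x 42 mm tall; bystander

How it is judged (in metres and radians):
On the way, in this order (a step that is already met when the one before it is completed fails the run):
1. the stray can stands upright on the riser's empty ring, released (horizontal distance between stray_can and spot below 0.025 m and angle between stray_can's own z axis and vertical below 0.1 rad and z of stray_can in the frame of riser between 0.026 and 0.034 m and contact force between stray_can and the fingers below 0.1 N and linear speed of stray_can below 0.03 m/s), for 0.2 s.
2. the lying kit stands upright on its short thin edge in the tray behind the front kit, released (angle between the x axis of kit and the z axis of tray, either way round below 0.12 rad and angle between the z axis of kit and the x axis of tray, either way round below 0.15 rad and x of kit_mid in the frame of tray between -0.025 and 0.045 m and y of kit_mid in the frame of tray between -0.015 and 0.015 m and z of kit_mid in the frame of tray between 0.066 and 0.077 m and contact force between kit and the fingers below 0.1 N and linear speed of kit below 0.03 m/s), for 0.3 s.
3. the spring pointer stands in the green band (value of joint spring between 0.015 and 0.025 m), for 0.2 s.
At the end, for the whole second after the job is handed in: Stray can upright (0.1 rad) on the riser within 25 mm of the ring centre; both kits stand on their short edges on the tray floor (within 0.12 rad of upright, 0.15 rad of facing along the tray), new one behind, against the front stop; spring deflection 15 to 25 mm; all released, at rest (all of step 1 and all of step 3 and angle between the x axis of each of kit, front_kit and the z axis of tray, either way round below 0.12 rad and angle between the z axis of each of kit, front_kit and the x axis of tray, either way round below 0.15 rad and x of kit_mid in the frame of tray between 0.01 and 0.04 m and y of kit_mid in the frame of tray between -0.015 and 0.015 m and z of kit_mid in the frame of tray between 0.066 and 0.077 m and contact force between each of kit, front_kit, knob and the fingers below 0.1 N and linear speed of each of kit, front_kit below 0.03 m/s and x of front_kit_mid in the frame of tray between 0.05 and 0.08 m and y of front_kit_mid in the frame of tray between -0.015 and 0.015 m and z of front_kit_mid in the frame of tray between 0.066 and 0.077 m); the robot touches nothing.
It fails at once if the front kit is knocked over (angle between the x axis of front_kit and the z axis of tray, either way round above 0.5 rad).
It fails at once if a can on the riser is knocked over or shoved more than 30 mm (angle between any of can_a, can_b's own z axis and vertical above 0.5 rad or distance of any of can_a, can_b from where it was at the start of the episode above 0.03 m).
It fails at once if another bystander is shoved more than 40 mm (distance of any of tape, bottle, sander from where it was at the start of the episode above 0.04 m).
It also fails if it takes over 72 s, if anything falls off the work surface, if the arm or the gripper's body presses on something with over 40 N, if the wrist force passes 120 N, or if a joint passes its speed limit or range.

## Working session

There is one attempt and no reset: what is moved stays moved. The work goes in short steps, Python scripts to look and compute and a shell command to move; the robot and the scene stay as the last step left them, time stands still between calls to the robot, and variables do not carry over. Pictures are saved under pics/ and viewed, at most 10 in all, crops included, and the job is handed in when it is done.

```bash
mkdir -p pics; cat > h.py <<'E'
import numpy as np, cv2
from bench import arm
from scipy.spatial.transform import Rotation as R
def shot(n,f=None):
    p=arm.camera_params(n); im=arm.get_image(n)
    if f: cv2.imwrite(f'pics/{f}.png',im[:,:,::-1])
    return im,p
def pose(p):
    o=np.array(p['orientation'],float)
    return (R.from_quat(o) if o.size==4 else R.from_matrix(o)),np.array(p['position'],float)
def px2w(p,uv,z):
    K=np.array(p['K']);r,t=pose(p);out=[]
    d=np.array([p['k1'],0,0,0],float)
    q=cv2.undistortPoints(np.array(uv,float).reshape(-1,1,2),K,d).reshape(-1,2)
    w=r.apply(np.c_[q,np.ones(len(q))])
    s=(z-t[2])/w[:,2]
    return t+w*s[:,None]
def w2px(p,X):
    r,t=pose(p);c=r.inv().apply(np.array(X,float).reshape(-1,3)-t)
    return cv2.projectPoints(c.reshape(-1,1,3),np.zeros(3),np.zeros(3),np.array(p['K']),np.array([p['k1'],0,0,0],float))[0].reshape(-1,2)
E
python3 - <<'E'
from h import *
import pickle
for n in('scene','top','wrist'):
    im,p=shot(n,n+'0'); print(n,p)
    pickle.dump(p,open(n+'.pkl','wb'))
print(arm.read_state())
E
```

```text
scene {'K': array([[453.23664548,   0.        , 279.28982514],
       [  0.        , 453.23664548, 209.25256811],
       [  0.        ,   0.        ,   1.        ]]), 'k1': -0.1154494872241759, 'position': array([1418.51243956, -297.76795488,  742.45640931]), 'orientation': array([ 0.73691121,  0.51009892, -0.25058609, -0.3660158 ])}
top {'K': array([[493.35404613,   0.        , 275.77295237],
       [  0.        , 493.35404613, 219.45753352],
       [  0.        ,   0.        ,   1.        ]]), 'k1': 0.0520292630582553, 'position': array([ 330.12745363,   36.22010015, 1321.96877763]), 'orientation': array([ 0.71795577, -0.68819322,  0.07350929, -0.07433707])}
wrist {'K': array([[299.64186943,   0.        , 282.67618723],
       [  0.        , 299.64186943, 213.55310003],
       [  0.        ,   0.        ,   1.        ]]), 'k1': -0.04094128641275095, 'position': array([260.63699926, 572.63847723, 373.4033255 ]), 'orientation': array([-0.5838225 ,  0.79823456,  0.11891309, -0.08850169])}
{'clock': 0.15, 'joints': array([ 1.52263341e+00,  3.85397662e-01,  6.97242935e-03, -3.23306332e-04,
       -1.19402178e+00, -2.58632327e-01]), 'joint_vel': array([ 0.00087184, -0.0005223 ,  0.00649252,  0.00339039,  0.0005718 ,
        0.0007115 ]), 'joint_efforts': array([-3.36786670e-04, -3.92679334e+01,  1.88582003e+01,  4.18858230e+00,
       -3.39054444e-03,  1.09604070e-06]), 'position': array([188.59518941, 595.41835074, 230.47923069]), 'ee_rot': array([ 9.88248181e-01, -1.52855579e-01, -6.27394575e-05,  8.36559345e-04]), 'contact_force': array([0.31517109, 0.21837809, 0.10003042]), 'wrist_torque': array([ 0.02420039, -0.03814075, -0.01813429]), 'grasp_force': 0.0, 'gripper_width': 85.10483650644929}
```

```bash
python3 -c "
import cv2
cv2.imwrite('pics/top0b.png',cv2.resize(cv2.imread('pics/top0.png'),(800,600),interpolation=cv2.INTER_CUBIC))"
```

```text
(no output)
```

View pics/top0b.png

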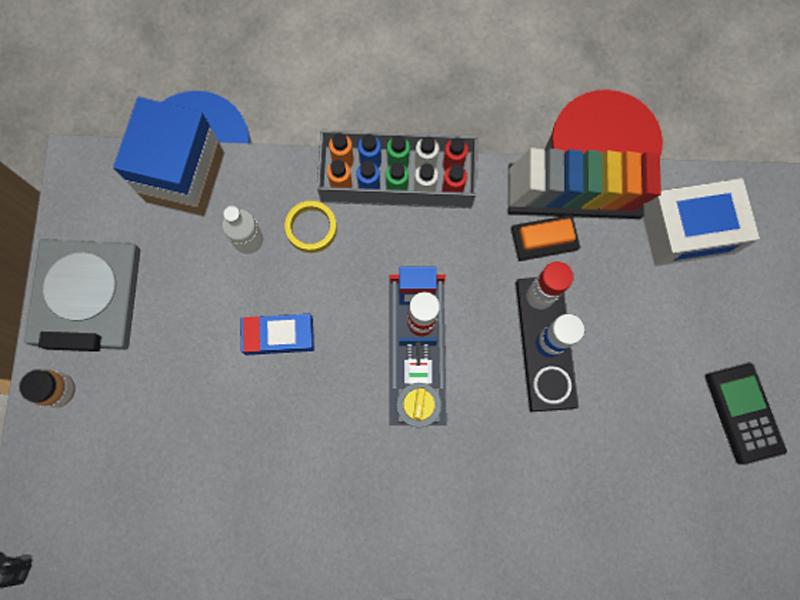

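View pics/scene0.png

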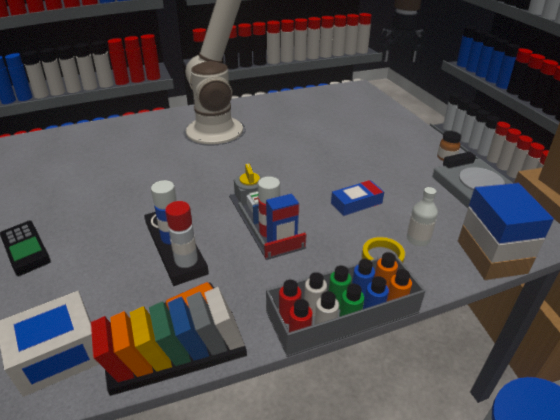

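The top view (800-wide) shows the tray at about (418, 350), stray can cap (424, 306), ring (552, 385), lying kit (277, 333) and knob (419, 404). I'll enlarge for precise pixels.

```bash
python3 -c "
import cv2
a=cv2.imread('pics/top0.png')
b=cv2.resize(a[180:305,160:410],None,fx=3.2,fy=3.2,interpolation=cv2.INTER_CUBIC)
c=cv2.resize(a[180:305,255:330],None,fx=4.8,fy=4.8,interpolation=cv2.INTER_CUBIC)
cv2.imwrite('pics/c1.png',b);cv2.imwrite('pics/c2.png',c)"
```

```text
(no output)
```

View pics/c1.png

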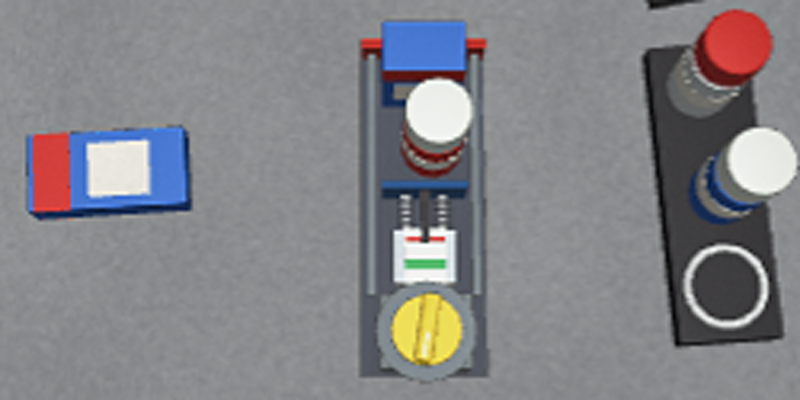

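View pics/c2.png

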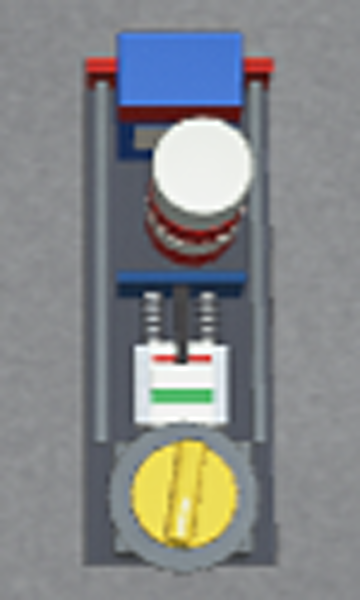

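```bash
python3 - <<'E'
from h import *
import pickle
p=pickle.load(open('top.pkl','rb'))
np.set_printoptions(precision=1,suppress=True)
def f(name,pts,z):
    q=[((x+.5)/3.2-.5+160,(y+.5)/3.2-.5+180) for x,y in pts]
    print(name,*px2w(p,q,z)[:,:2])
f('nadir',[(371,125)],0)
f('cap',[(439,111),(407,111),(472,111)],156)
f('ring',[(726,286),(726,244),(726,328),(684,286),(769,286)],30)
f('kit top',[(33,135),(183,126),(188,205),(38,210)],40)
f('kit all',[(28,134),(186,126),(190,209),(32,217)],40)
f('kit patch',[(86,143),(148,140),(151,194),(89,196)],40)
f('frontkit top',[(383,21),(467,21),(467,70),(383,70)],136)
f('knob disc',[(427,330),(392,330),(463,330)],86)
f('bar',[(432,296),(421,362)],100)
f('tray bot',[(360,376),(489,377)],3)
f('stop',[(361,40),(486,40)],45)
f('pusher',[(383,181),(467,181)],66)
f('canA',[(763,161)],180)
f('canB',[(734,48)],180)
f('riser',[(676,346),(783,337),(643,51)],30)
E
```

```text
nadir [613.1  44.3]
cap [592.7  -7.6] [591.7  16.6] [593.8 -32.5]
ring [ 484.6 -251.4] [ 519.2 -251.6] [ 450.5 -251.1] [ 483.1 -217.2] [ 486.2 -286.3]
kit top [584.2 322.9] [597.  199.8] [531.1 191.3] [521.8 313.4]
kit all [584.8 327.1] [597.2 197.3] [527.8 189.4] [515.9 317.8]
kit patch [579.3 278.8] [584.  227.9] [538.9 222.2] [535.1 272.8]
frontkit top [667.2  37.6] [670.  -27.7] [630.7 -28.9] [627.9  36. ]
knob disc [433.5  -6.6] [432.3  20.6] [434.7 -34.6]
bar [458.6  -9.1] [407.8  -2.4]
tray bot [400.4  44.5] [404.1 -61.9]
stop [675.8  55.5] [680.2 -49. ]
pusher [553.2  32.3] [556.1 -35.5]
canA [ 559.8 -245.6]
canB [ 644.8 -224.8]
riser [ 434.1 -210.7] [ 445.3 -297. ] [ 680.3 -182.7]
```

The crop shows the stray cap at (439,111), ring at (726,286), lying kit corners near (28,134)–(190,209), knob bar (432,296)–(421,362). Move above the can.

```bash
M="python3 -m handwheel"
$M '[{"x":0.126,"y":-0.188,"az":0.014},{"x":0.126,"y":-0.188,"az":0.014},{"x":0.126,"y":-0.188,"az":0.014},{"x":0.126,"y":-0.188,"az":0.014},{"x":0.126,"y":-0.188,"az":0.014},{"x":0.126,"y":-0.188,"az":0.014},{"x":0.126,"y":-0.188,"az":0.014},{"x":0.126,"y":-0.188,"az":0.014}]' 1
$M '[{"x":0.126,"y":-0.188,"az":0.014},{"x":0.126,"y":-0.188,"az":0.014},{"x":0.126,"y":-0.188,"az":0.014},{"x":0.126,"y":-0.188,"az":0.014},{"x":0.126,"y":-0.188,"az":0.014},{"x":0.126,"y":-0.188,"az":0.014},{"x":0.126,"y":-0.188,"az":0.014},{"x":0.126,"y":-0.188,"az":0.014}]'
python3 - <<'E'
from h import *
s=arm.read_state();im,p=shot('wrist','w1')
print(p['position'],p['orientation'],s['position'],R.from_quat(s['ee_rot']).as_matrix(),s['joints'],s['clock'])
print(w2px(p,[[592.7,-7.6,156],[649,4,136],[433.5,-6.7,100],[558.5,254,40]]))
import pickle;pickle.dump(p,open('w1.pkl','wb'))
E
```

```text
[260.65251166 572.68093573 373.54939605] [-0.58385357  0.79821258  0.11899613 -0.08838333] [188.59518941 595.41835074 230.47923069] [[ 9.53270336e-01 -3.02118392e-01 -3.79749836e-04]
 [-3.02118601e-01 -9.53268944e-01 -1.63427635e-03]
 [ 1.31741217e-04  1.67263665e-03 -9.99998592e-01]] [ 1.52263341e+00  3.85397662e-01  6.97242935e-03 -3.23306332e-04
 -1.19402178e+00 -2.58632327e-01] 0.15
[[-7681.22819786  9628.73544695]
 [-6197.91444568  9205.73148718]
 [  614.44059449   -55.96347608]
 [  514.45873369  -288.92659773]]invalid input at $[0]: expected keys x, y, z, ax, ay, az
invalid input at $[0]: expected keys x, y, z, ax, ay, az
```

View pics/w1.png

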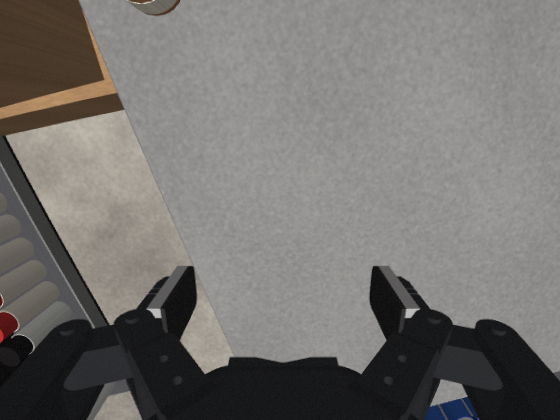

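All six keys are required; the picture was still from the start pose (no goods in view).

```bash
M="python3 -m handwheel"
$M '[{"x":0.126,"y":-0.188,"z":0,"ax":0,"ay":0,"az":0.014},{"x":0.126,"y":-0.188,"z":0,"ax":0,"ay":0,"az":0.014},{"x":0.126,"y":-0.188,"z":0,"ax":0,"ay":0,"az":0.014},{"x":0.126,"y":-0.188,"z":0,"ax":0,"ay":0,"az":0.014},{"x":0.126,"y":-0.188,"z":0,"ax":0,"ay":0,"az":0.014},{"x":0.126,"y":-0.188,"z":0,"ax":0,"ay":0,"az":0.014},{"x":0.126,"y":-0.188,"z":0,"ax":0,"ay":0,"az":0.014},{"x":0.126,"y":-0.188,"z":0,"ax":0,"ay":0,"az":0.014}]' 1
python3 - <<'E'
from h import *
import pickle
im,p=shot('wrist','w2');pickle.dump(p,open('w2.pkl','wb'))
print(w2px(p,[[558.5,254,40]]))
E
$M '[{"x":0.126,"y":-0.188,"z":0,"ax":0,"ay":0,"az":0.014},{"x":0.126,"y":-0.188,"z":0,"ax":0,"ay":0,"az":0.014},{"x":0.126,"y":-0.188,"z":0,"ax":0,"ay":0,"az":0.014},{"x":0.126,"y":-0.188,"z":0,"ax":0,"ay":0,"az":0.014},{"x":0.126,"y":-0.188,"z":0,"ax":0,"ay":0,"az":0.014},{"x":0.126,"y":-0.188,"z":0,"ax":0,"ay":0,"az":0.014},{"x":0.126,"y":-0.188,"z":0,"ax":0,"ay":0,"az":0.014},{"x":0.126,"y":-0.188,"z":0,"ax":0,"ay":0,"az":0.014}]'
python3 - <<'E'
from h import *
s=arm.read_state();im,p=shot('wrist','w3')
print(s['position'],R.from_quat(s['ee_rot']).as_matrix(),s['joints'],s['clock'])
print(w2px(p,[[592.7,-7.6,156],[649,4,136],[433.5,-6.7,100],[558.5,254,40]]))
import pickle;pickle.dump(p,open('w3.pkl','wb'))
a=np.hstack([cv2.imread('pics/w2.png'),cv2.imread('pics/w3.png')])
cv2.imwrite('pics/w23.png',cv2.resize(a,(800,300),interpolation=cv2.INTER_AREA))
E
```

```text
clock: 1.0
position: [390.9, 293.3, 231.4]
ee_rot: [0.998, -0.065, 0.0, -0.0]
contact_force: [0.4, -0.1, 0.6]
gripper_width: 85.2
grasp_force: 0.0
[[299.74121587  22.13811096]]
clock: 1.85
position: [592.6, -7.5, 231.2]
ee_rot: [1.0, 0.023, -0.0, -0.0]
contact_force: [0.3, 1.0, 0.1]
gripper_width: 85.4
grasp_force: 0.0
[592.64175775  -7.45029645 231.18236343] [[ 9.98948536e-01  4.58452382e-02 -1.88904445e-04]
 [ 4.58452514e-02 -9.98948552e-01  6.60983359e-05]
 [-1.85675528e-04 -7.46892077e-05 -9.99999980e-01]] [ 2.60367823e-01  3.30070486e-01 -7.46947138e-02 -1.22382473e-04
 -1.16619665e+00  1.35633801e+00] 1.85
[[282.2835925  223.98999701]
 [270.69415146 146.75819065]
 [275.09713831 342.53872975]
 [ 61.41313902 209.63057992]]
```

View pics/w23.png

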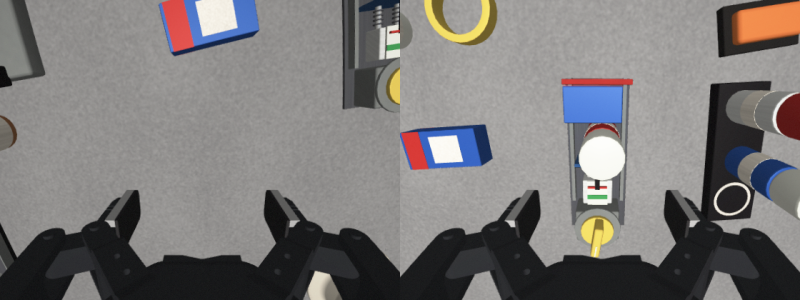

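The right half (over the tray) shows the cap at (602,158), ring (731,198), front kit top (563..623, 85..122), the kit's near corners at (484,125)/(481,165).

```bash
python3 - <<'E'
from h import *
import pickle
np.set_printoptions(precision=1,suppress=True)
p=pickle.load(open('w3.pkl','rb'))
def f(n,pts,z): print(n,*px2w(p,[((x-400)*1.4,y*1.4) for x,y in pts],z)[:,:2])
f('cap',[(602,158)],156)
f('ring',[(731.5,198.5)],30)
f('fk',[(563,86),(622,86),(624,122),(565,122)],136)
f('knob',[(598,231)],86)
f('patch',[(428,136),(458,135),(464,162),(434,164)],40)
f('kit r',[(474,127),(481,165)],40)
f('stop top',[(563,83),(633,83)],45)
E
python3 - <<'E'
import cv2
a=cv2.imread('pics/w3.png')
cv2.imwrite('pics/w3c.png',cv2.resize(a[150:260,0:140],None,fx=5,fy=5,interpolation=cv2.INTER_CUBIC))
E
```

```text
cap [595.   -7.9]
ring [ 485. -251.]
fk [667.4  37.1] [670.2 -25.9] [631.7 -30.8] [628.8  35. ]
knob [448.4  -8.2]
patch [581.  277.3] [584.7 225.7] [538.3 222.3] [532.1 276.2]
kit r [599.  197.2] [534.3 193.5]
stop top [671.4  52.9] [676.  -49.9]
```

View pics/w3c.png

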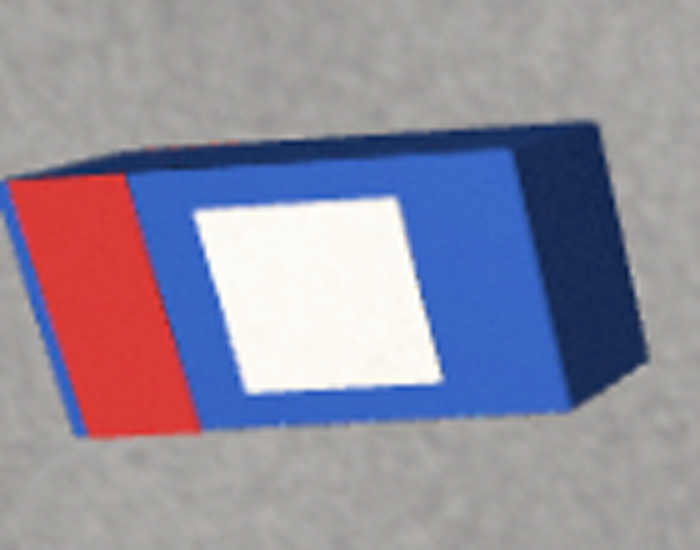

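```bash
python3 - <<'E'
from h import *
import pickle
np.set_printoptions(precision=2,suppress=True)
p=pickle.load(open('w3.pkl','rb'))
q=[((x+.5)/5-.5,(y+.5)/5-.5+150) for x,y in [(3,181),(513,149),(571,412),(76,437)]]
w=px2w(p,q,40);print(w,w.mean(0),np.linalg.norm(w-np.roll(w,-1,0),axis=1))
d=(w[1]-w[0])+(w[2]-w[3]);print(np.degrees(np.arctan2(d[1],d[0])))
e=(w[1]-w[2])+(w[0]-w[3]);print(np.degrees(np.arctan2(e[1],e[0])))
E
```

```text
[[584.68 325.34  40.  ]
 [597.04 199.07  40.  ]
 [533.07 193.18  40.  ]
 [520.11 321.34  40.  ]] [558.73 259.73  40.  ] [126.88  64.24 128.81  64.69]
-84.31552069841548
4.3984293508860315
```

```bash
M="python3 -m handwheel"
$M '[{"x":0,"y":0,"z":-0.2,"ax":0,"ay":0,"az":0},{"x":0,"y":0,"z":-0.2,"ax":0,"ay":0,"az":0},{"x":0,"y":0,"z":-0.15,"ax":0,"ay":0,"az":0},{"x":0,"y":0,"z":-0.05,"ax":0,"ay":0,"az":0},{"x":0,"y":0,"z":0,"ax":0,"ay":0,"az":0},{"x":0,"y":0,"z":0,"ax":0,"ay":0,"az":0},{"x":0,"y":0,"z":0,"ax":0,"ay":0,"az":0},{"x":0,"y":0,"z":0,"ax":0,"ay":0,"az":0}]'
$M '[{"x":0,"y":0,"z":0,"ax":0,"ay":0,"az":0},{"x":0,"y":0,"z":0,"ax":0,"ay":0,"az":0},{"x":0,"y":0,"z":0,"ax":0,"ay":0,"az":0},{"x":0,"y":0,"z":0,"ax":0,"ay":0,"az":0},{"x":0,"y":0,"z":0,"ax":0,"ay":0,"az":0},{"x":0,"y":0,"z":0,"ax":0,"ay":0,"az":0},{"x":0,"y":0,"z":0,"ax":0,"ay":0,"az":0},{"x":0,"y":0,"z":0,"ax":0,"ay":0,"az":0}]' -1
```

```text
clock: 2.7
position: [592.9, -5.5, 113.1]
ee_rot: [1.0, 0.023, 0.002, -0.0]
contact_force: [-0.4, 0.3, 0.2]
gripper_width: 85.6
grasp_force: 0.0
clock: 3.5
position: [592.4, -5.9, 112.0]
ee_rot: [1.0, 0.023, 0.001, 0.0]
contact_force: [-0.8, -1.0, 5.8]
gripper_width: 50.8
grasp_force: 62.2
```

```bash
M="python3 -m handwheel"
$M '[{"x":0,"y":0,"z":0.08,"ax":0,"ay":0,"az":0},{"x":0,"y":0,"z":0.12,"ax":0,"ay":0,"az":0},{"x":0,"y":0,"z":0.12,"ax":0,"ay":0,"az":0},{"x":0,"y":0,"z":0.08,"ax":0,"ay":0,"az":0},{"x":-0.135,"y":-0.15,"z":0,"ax":0,"ay":0,"az":0.011},{"x":-0.135,"y":-0.15,"z":0,"ax":0,"ay":0,"az":0.011},{"x":-0.135,"y":-0.15,"z":0,"ax":0,"ay":0,"az":0.011},{"x":-0.135,"y":-0.15,"z":0,"ax":0,"ay":0,"az":0.011}]'
$M '[{"x":0,"y":-0.15,"z":0,"ax":0,"ay":0,"az":0},{"x":0,"y":-0.15,"z":0,"ax":0,"ay":0,"az":0},{"x":0,"y":-0.15,"z":0,"ax":0,"ay":0,"az":0},{"x":0,"y":-0.1,"z":0,"ax":0,"ay":0,"az":0},{"x":0,"y":-0.07,"z":0,"ax":0,"ay":0,"az":0},{"x":0,"y":0,"z":0,"ax":0,"ay":0,"az":0},{"x":0,"y":0,"z":0,"ax":0,"ay":0,"az":0},{"x":0,"y":0,"z":0,"ax":0,"ay":0,"az":0}]'
python3 - <<'E'
from h import *
im,p=shot('top','t2')
b=cv2.resize(im[180:305,270:420,::-1],None,fx=4,fy=4,interpolation=cv2.INTER_CUBIC)
im,p=shot('scene');c=cv2.resize(im[150:300,120:320,::-1],(600,450),interpolation=cv2.INTER_CUBIC)
cv2.imwrite('pics/t2c.png',cv2.resize(np.vstack([b,c]),(380,600),interpolation=cv2.INTER_AREA))
E
```

```text
clock: 4.3
position: [481.7, -126.3, 189.8]
ee_rot: [0.998, 0.057, -0.001, -0.001]
contact_force: [-0.3, -1.5, -1.9]
gripper_width: 50.8
grasp_force: 62.8
clock: 5.1
position: [483.8, -248.9, 191.0]
ee_rot: [0.998, 0.057, -0.0, -0.0]
contact_force: [-0.2, 0.2, -1.9]
gripper_width: 51.0
grasp_force: 62.8
```

View pics/t2c.png

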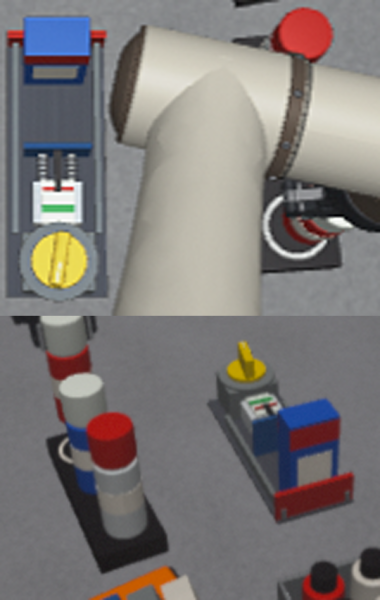

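The can is held upright above the ring, both riser cans stand, and the tray now holds only the front kit. Lower it.

```bash
M="python3 -m handwheel"
$M '[{"x":0.005,"y":-0.01,"z":-0.06,"ax":0,"ay":0,"az":0},{"x":0,"y":0,"z":-0.08,"ax":0,"ay":0,"az":0},{"x":0,"y":0,"z":-0.07,"ax":0,"ay":0,"az":0},{"x":0,"y":0,"z":-0.04,"ax":0,"ay":0,"az":0},{"x":0,"y":0,"z":-0.015,"ax":0,"ay":0,"az":0},{"x":0,"y":0,"z":-0.005,"ax":0,"ay":0,"az":0},{"x":0,"y":0,"z":0,"ax":0,"ay":0,"az":0},{"x":0,"y":0,"z":0,"ax":0,"ay":0,"az":0}]'
```

```text
clock: 6.0
position: [485.4, -251.9, 138.0]
ee_rot: [0.998, 0.057, 0.001, 0.0]
contact_force: [-0.3, -0.1, -1.9]
gripper_width: 50.9
grasp_force: 62.8
```

```bash
M="python3 -m handwheel"
$M '[{"x":0,"y":0,"z":-0.005,"ax":0,"ay":0,"az":0},{"x":0,"y":0,"z":-0.005,"ax":0,"ay":0,"az":0},{"x":0,"y":0,"z":0,"ax":0,"ay":0,"az":0},{"x":0,"y":0,"z":0,"ax":0,"ay":0,"az":0},{"x":0,"y":0,"z":0,"ax":0,"ay":0,"az":0},{"x":0,"y":0,"z":0,"ax":0,"ay":0,"az":0},{"x":0,"y":0,"z":0,"ax":0,"ay":0,"az":0},{"x":0,"y":0,"z":0,"ax":0,"ay":0,"az":0}]'
```

```text
clock: 6.8
position: [485.4, -251.9, 136.0]
ee_rot: [0.998, 0.057, 0.001, 0.0]
contact_force: [0.2, 0.6, 6.3]
gripper_width: 51.1
grasp_force: 63.2
```

```bash
M="python3 -m handwheel"
$M '[{"x":0,"y":0,"z":0,"ax":0,"ay":0,"az":0},{"x":0,"y":0,"z":0,"ax":0,"ay":0,"az":0},{"x":0,"y":0,"z":0,"ax":0,"ay":0,"az":0},{"x":0,"y":0,"z":0,"ax":0,"ay":0,"az":0},{"x":0,"y":0,"z":0,"ax":0,"ay":0,"az":0},{"x":0,"y":0,"z":0,"ax":0,"ay":0,"az":0},{"x":0,"y":0,"z":0,"ax":0,"ay":0,"az":0},{"x":0,"y":0,"z":0,"ax":0,"ay":0,"az":0}]' 1
$M '[{"x":0,"y":0,"z":0.05,"ax":0,"ay":0,"az":0},{"x":0,"y":0,"z":0.1,"ax":0,"ay":0,"az":0},{"x":0,"y":0,"z":0.15,"ax":0,"ay":0,"az":0},{"x":0,"y":0,"z":0.15,"ax":0,"ay":0,"az":0},{"x":0,"y":0,"z":0.05,"ax":0,"ay":0,"az":0},{"x":0,"y":0,"z":0,"ax":0,"ay":0,"az":0},{"x":0,"y":0,"z":0,"ax":0,"ay":0,"az":0},{"x":0,"y":0,"z":0,"ax":0,"ay":0,"az":0}]'
$M '[{"x":0.0236,"y":0.151,"z":0,"ax":0,"ay":0,"az":0.0616},{"x":0.0236,"y":0.151,"z":0,"ax":0,"ay":0,"az":0.0616},{"x":0.0236,"y":0.151,"z":0,"ax":0,"ay":0,"az":0.0616},{"x":0.0236,"y":0.151,"z":0,"ax":0,"ay":0,"az":0.0616},{"x":0.0236,"y":0.151,"z":0,"ax":0,"ay":0,"az":0.0616},{"x":0.0236,"y":0.151,"z":0,"ax":0,"ay":0,"az":0.0616},{"x":0.0236,"y":0.151,"z":0,"ax":0,"ay":0,"az":0.0616},{"x":0.0236,"y":0.151,"z":0,"ax":0,"ay":0,"az":0.0616}]'
python3 -c "
from h import *
shot('scene','s3');print(arm.read_state()['joints'])"
$M '[{"x":0.0236,"y":0.151,"z":0,"ax":0,"ay":0,"az":0.0616},{"x":0.0236,"y":0.151,"z":0,"ax":0,"ay":0,"az":0.0616},{"x":0.0236,"y":0.151,"z":0,"ax":0,"ay":0,"az":0.0616},{"x":0.0236,"y":0.151,"z":0,"ax":0,"ay":0,"az":0.0616},{"x":0.0236,"y":0.151,"z":0,"ax":0,"ay":0,"az":0.0616},{"x":0.0236,"y":0.151,"z":0,"ax":0,"ay":0,"az":0.0616},{"x":0.0236,"y":0.151,"z":0,"ax":0,"ay":0,"az":0.0616},{"x":0.0236,"y":0.151,"z":0,"ax":0,"ay":0,"az":0.0616}]'
$M '[{"x":0,"y":0,"z":0,"ax":0.0775,"ay":0.007,"az":0},{"x":0,"y":0,"z":0,"ax":0.0775,"ay":0.007,"az":0},{"x":0,"y":0,"z":0,"ax":0.0775,"ay":0.007,"az":0},{"x":0,"y":0,"z":0,"ax":0.0775,"ay":0.007,"az":0},{"x":0,"y":0,"z":0,"ax":0.0775,"ay":0.007,"az":0},{"x":0,"y":0,"z":0,"ax":0,"ay":0,"az":0},{"x":0,"y":0,"z":0,"ax":0,"ay":0,"az":0},{"x":0,"y":0,"z":0,"ax":0,"ay":0,"az":0}]'
python3 -c "
from h import *
np.set_printoptions(precision=3,suppress=True)
im=shot('top','t3')[0];s=arm.read_state();print(s['joints'],s['position'],R.from_quat(s['ee_rot']).as_matrix())
a=cv2.imread('pics/s3.png')[130:300,100:400]
b=cv2.resize(im[150:310,140:420,::-1],None,fx=2.8,fy=2.1)
import cv2 as c
a=c.resize(a,(500,283),interpolation=c.INTER_CUBIC);b=c.resize(im[150:310,140:420,::-1],(500,286),interpolation=c.INTER_CUBIC)
c.imwrite('pics/m3.png',np.vstack([a,b]))"
```

```text
clock: 7.6
position: [484.9, -251.8, 135.3]
ee_rot: [0.998, 0.057, 0.0, 0.0]
contact_force: [-0.0, 1.0, -0.0]
gripper_width: 85.4
grasp_force: 0.0
clock: 8.4
position: [484.1, -251.5, 233.7]
ee_rot: [0.998, 0.057, -0.001, -0.001]
contact_force: [-0.3, 0.7, -0.7]
gripper_width: 85.5
grasp_force: 0.0
clock: 9.2
position: [522.1, -9.0, 233.9]
ee_rot: [0.902, 0.431, -0.001, -0.0]
contact_force: [0.7, -0.3, 0.5]
gripper_width: 85.4
grasp_force: 0.0
[ 2.98311178e-01  2.10222816e-01 -2.34143983e-01 -8.54733508e-04
 -1.12757429e+00  2.17076337e+00]
clock: 10.05
position: [560.1, 232.2, 233.7]
ee_rot: [0.673, 0.74, -0.001, -0.0]
contact_force: [0.6, 0.2, 0.1]
gripper_width: 85.4
grasp_force: 0.0
clock: 10.85
position: [560.1, 235.8, 238.7]
ee_rot: [0.646, 0.704, 0.199, -0.22]
contact_force: [0.1, -0.1, 0.9]
gripper_width: 85.3
grasp_force: 0.0
[ 0.342  0.337  0.052 -0.631 -1.195  3.096] [560.013 236.229 238.981] [[-0.069  0.996 -0.052]
 [ 0.821  0.087  0.564]
 [ 0.567 -0.004 -0.824]]
```

View pics/m3.png

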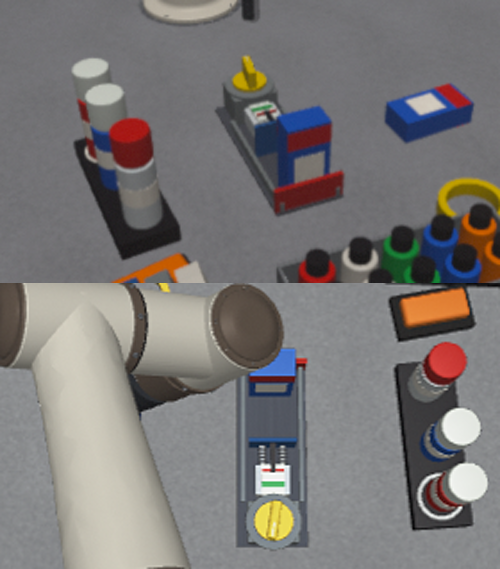

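The can stands on the ring and the tray is clear. Joint 6 is at 3.096 rad, almost at its 3.1 limit, so I'll use the half-turned grasp. First I'll fit the kinematics roughly, to check how far the tool can tilt when placing.

```bash
cat > kin.py <<'E'
from h import *
from scipy.optimize import least_squares
def fk(P,j):
    a1,h,L2,L3,e,d,d4,L6=P
    Z=lambda t:R.from_rotvec([0,0,t]);Y=lambda t:R.from_rotvec([0,t,0]);X=lambda t:R.from_rotvec([t,0,0])
    r=Z(j[0]);p=r.apply([a1,d,h])
    r=r*Y(j[1]);p=p+r.apply([0,0,L2])
    r=r*Y(j[2]);p=p+r.apply([0,0,e])
    r=r*X(j[3]);p=p+r.apply([L3,0,0])
    r=r*Y(-j[4]);p=p+r.apply([L6,d4,0])
    return p,r.as_matrix()[:,0],(r*X(j[5])).as_matrix()
D=[([1.523,.3854,.00697,0,-1.194,-.2586],[188.6,595.4,230.5]),
([.26037,.33007,-.0747,-.0001,-1.1662,1.35634],[592.64,-7.45,231.18]),
([.2983,.2102,-.23414,-.00085,-1.12757,2.17],[522.1,-9,233.9]),
([.342,.337,.052,-.631,-1.195,3.096],[560.013,236.229,238.981])]
P0=np.array([0,300,450,450,0,-80,-80,220.])
def fit():
    f=lambda P:np.concatenate([(fk(P,j)[0]-x) for j,x in D]+[(P-P0)*.003])
    return least_squares(f,P0).x
E
python3 - <<'E'
from kin import *
np.set_printoptions(precision=3,suppress=True)
P=fit();print(P)
for j,x in D: print(fk(P,j)[0]-x,fk(P,j)[1])
print(fk(P,D[3][0])[2])
lo=np.array([-3.14,-1.21,-1.07,-3.16,-2.99,-3.1]);hi=np.array([3.14,2.06,1.41,2.05,-.16,3.1])
for tilt in (30,40,45,50,60):  # below horizontal at place
    t=np.radians(tilt);y=.043
    a=np.array([np.cos(t)*np.cos(y),np.cos(t)*np.sin(y),-np.sin(t)])
    for z in (100,180):
        g=lambda j:np.concatenate([fk(P,j)[0]-[600,0,z],300*(fk(P,j)[1]-a)])
        best=min((least_squares(g,j0,bounds=(lo,hi)) for j0 in ([.26,0,0,0,-1,0],[.26,-.5,.5,0,-.5,0],[.26,-.6,.9,0,-.5,0])),key=lambda s:s.cost)
        print(tilt,z,best.cost,best.x)
E
```

```text
[ 516.576  -14.579   68.348  106.303 -104.092  -46.286 -114.371 -315.828]
[ 0.809  1.843 -2.785] [-0.001 -0.016 -1.   ]
[-2.106 -1.453  3.659] [ 0.144  0.038 -0.989]
[ 0.444  1.842 -1.07 ] [ 0.431  0.132 -0.893]
[-0.4   -0.194  0.198] [ 0.236 -0.499 -0.834]
[[ 0.236  0.52  -0.821]
 [-0.499 -0.661 -0.561]
 [-0.834  0.542  0.103]]
30 100 11706.95505457271 [ 0.272  1.021 -1.07  -0.088 -0.782  0.   ]
30 180 9554.657199548992 [ 0.258  0.817 -1.07  -0.098 -1.042  0.   ]
40 100 8621.608136654897 [ 0.271  1.159 -1.07  -0.078 -0.793  0.   ]
40 180 5895.694472692482 [ 0.254  0.921 -1.07  -0.091 -1.06   0.   ]
45 100 7237.3684724677405 [ 0.271  1.228 -1.07  -0.071 -0.796  0.   ]
45 180 4381.504274724963 [ 0.253  0.974 -1.07  -0.087 -1.066  0.   ]
50 100 5970.093597171817 [ 0.271  1.299 -1.07  -0.063 -0.796  0.   ]
50 180 3086.8035240716786 [ 0.251  1.029 -1.07  -0.082 -1.069  0.   ]
60 100 3809.270281041563 [ 0.273  1.445 -1.07  -0.044 -0.791  0.   ]
60 180 1173.601035400332 [ 0.248  1.147 -1.07  -0.072 -1.068  0.   ]
```

```bash
sed -i 's/r\*Y(j\[2\])/r*Y(-j[2])/' kin.py
python3 - <<'E'
import kin
from kin import *
np.set_printoptions(precision=3,suppress=True)
for s in (1,-1):
    for j,x in D: j[3]*=s if s<0 else 1
    P=fit();print(s,P)
    for j,x in D: print(fk(P,j)[0]-x,fk(P,j)[1])
E
```

```text
1 [ 179.186  154.784  396.397  489.212 -480.849 -103.517  -57.148 -335.933]
[ 0.821  1.927 -0.036] [-0.    -0.002 -1.   ]
[-2.391 -1.535 -0.107] [-0. -0. -1.]
[0.381 1.831 0.082] [-0.001 -0.001 -1.   ]
[-0.138 -0.094  0.062] [ 0.317 -0.47  -0.824]
-1 [ -11.781  155.909  575.136  430.629   -0.224    1.864 -162.533  299.037]
[0.745 0.253 0.012] [-0.    -0.002 -1.   ]
[-0.196 -0.957 -0.024] [-0.  0. -1.]
[-0.328  1.579  0.011] [-0.001  0.    -1.   ]
[-0.002 -0.001  0.003] [-0.051  0.564 -0.824]
```

```bash
cat >> kin.py <<'E'
for j,x in D: j[3]*=-1
P=fit()
def full(j):
    j=np.array(j,float).copy();j[3]*=-1
    p,a,_=fk(P,j); r=_R(j);return p,r
def _R(j):
    Z=lambda t:R.from_rotvec([0,0,t]);Y=lambda t:R.from_rotvec([0,t,0]);X=lambda t:R.from_rotvec([t,0,0])
    B=R.from_matrix(np.array([[0,0,1],[0,1,0],[-1,0,0]]))  # tool z = link x
    return Z(j[0])*Y(j[1]-j[2])*X(j[3])*Y(-j[4])*B*R.from_rotvec([0,0,C[0]+C[1]*j[5]])
C=[0,1]
def cal():
    r4=np.array([[-.069,.996,-.052],[.821,.087,.564],[.567,-.004,-.824]]);r2=np.array([[.99895,.0458,0],[.0458,-.99895,0],[0,0,-1]])
    best=None
    for s in(1,-1):
        C[1]=s;C[0]=0
        f=lambda c:(C.__setitem__(0,c),np.abs(full([.342,.337,.052,-.631,-1.195,3.096])[1].as_matrix()-r4).sum()+np.abs(full([.26037,.33007,-.0747,0,-1.1662,1.35634])[1].as_matrix()-r2).sum())[1]
        for c in np.arange(-3.14,3.15,.02):
            v=f(c)
            if best is None or v<best[0]: best=(v,c,s)
    C[0],C[1]=best[1],best[2];return best
CAL=cal()
lo=np.array([-3.14,-1.21,-1.07,-3.16,-2.99,-3.1]);hi=np.array([3.14,2.06,1.41,2.05,-.16,3.1])
def ik(p,r,seeds):
    g=lambda j:np.concatenate([full(j)[0]-p,300*(full(j)[1].inv()*r).as_rotvec()])
    return min((least_squares(g,s,bounds=(lo,hi)) for s in seeds),key=lambda s:s.cost)
def tool(az,th,flip):  # az deg heading of pointing, th deg from vertical
    a,t=np.radians([az,th]);v=np.array([np.cos(a),np.sin(a),0]);k=np.array([0,0,1])
    z=v*np.sin(t)-k*np.cos(t);x=(v*np.cos(t)+k*np.sin(t))*(-1 if flip else 1)
    return R.from_matrix(np.c_[x,np.cross(z,x),z])
E
python3 - <<'E'
from kin import *
np.set_printoptions(precision=2,suppress=True)
print(CAL)
S=[[.3,.3,.05,j4,-1.2,j6] for j4 in(-.6,0,.6) for j6 in(-2,0,2)]+[[.3,-.3,-.8,0,-1,j6] for j6 in(-2,0,2)]+[[.3,.3,.8,0,-.6,j6] for j6 in(-2,0,2)]
for fl in(0,1):
  for th in(20,35,45,55):
    a=ik([560.8,230.8,6],tool(95.1,th,fl),S);b=ik([595,0,100],tool(2.5,90-th,fl),S);c=ik([590,0,180],tool(2.5,90-th,fl),S)
    for q in(a,b,c):print(fl,th,round(q.cost,2),q.x)
E
```

```text
(np.float64(0.04476074277363243), np.float64(-1.5799999999999987), -1)
0 20 0.06 [ 0.47  0.58 -0.17 -0.49 -0.75  3.1 ]
0 20 0.0 [-0.49  0.56 -0.83 -2.56 -1.07 -1.68]
0 20 0.0 [-0.46  0.29 -0.74 -2.44 -0.78 -1.94]
0 35 0.0 [ 0.3   0.62 -0.1  -0.81 -0.89 -2.82]
0 35 0.0 [-0.36  0.36 -0.62 -2.33 -0.46 -2.1 ]
0 35 36.91 [-0.14  0.17 -0.46 -1.78 -0.16 -2.83]
0 45 0.0 [ 0.19  0.67 -0.07 -0.98 -1.01 -2.63]
0 45 223.38 [-0.16  0.32 -0.46 -1.88 -0.16 -2.7 ]
0 45 1347.19 [ 0.09  0.18 -0.45 -0.85 -0.16  2.37]
0 55 0.0 [ 0.1   0.73 -0.04 -1.11 -1.15 -2.48]
0 55 1024.07 [ 0.24  0.31 -0.55 -0.17 -0.16  1.57]
0 55 263.07 [ 0.27  0.16 -0.74  0.59 -0.16  0.78]
1 20 0.0 [ 0.47  0.58 -0.17 -0.49 -0.75 -0.04]
1 20 0.0 [-0.49  0.56 -0.83 -2.56 -1.07  1.46]
1 20 0.0 [-0.46  0.29 -0.74 -2.44 -0.78  1.2 ]
1 35 0.0 [ 0.3   0.62 -0.1  -0.81 -0.89  0.32]
1 35 0.0 [-0.36  0.36 -0.62 -2.33 -0.46  1.04]
1 35 36.91 [-0.14  0.17 -0.46 -1.78 -0.16  0.31]
1 45 0.0 [ 0.19  0.67 -0.07 -0.98 -1.01  0.51]
1 45 223.38 [-0.16  0.32 -0.46 -1.88 -0.16  0.45]
1 45 1347.19 [ 0.09  0.18 -0.45 -0.85 -0.16 -0.77]
1 55 0.0 [ 0.1   0.73 -0.04 -1.11 -1.15  0.66]
1 55 1024.07 [ 0.24  0.31 -0.55 -0.17 -0.16 -1.58]
1 55 263.07 [ 0.27  0.16 -0.74  0.59 -0.16 -2.36]
```

```bash
python3 - <<'E'
from kin import *
np.set_printoptions(precision=2,suppress=True)
S=[[.3,.3,.05,j4,-1.2,j6] for j4 in(-1.2,-.6,0,.6,1.2) for j6 in(-2,0,2)]
mid=np.array([558.3,258.7]);
for head in(95.1,-84.9):
  v=np.array([np.cos(np.radians(head)),np.sin(np.radians(head))])
  for fl in(0,1):
    for th in(25,35,45):
      t=np.radians(th);s=-43+26*np.sin(t)
      p=np.r_[mid+s*v,6.]
      q=ik(p,tool(head,th,fl),S)
      if q.cost>.5: print(head,fl,th,'pick bad',q.cost,q.x);continue
      js=[q.x]
      pos=p.copy()
      # lift 200, rotate 90 about finger axis while shifting toward base/centre, lower
      n=18;cost=0
      for k in range(10):
        pos=pos+[0,0,22];r=ik(pos,tool(head,th,fl),[js[-1]]);cost=max(cost,r.cost);js.append(r.x)
      for k in range(n):
        pos=pos+[-3,-6,0];r=ik(pos,tool(head,th-90*(k+1)/n,fl),[js[-1]]);cost=max(cost,r.cost);js.append(r.x)
      for k in range(6):
        pos=pos+[0,0,-22];r=ik(pos,tool(head,th-90,fl),[js[-1]]);cost=max(cost,r.cost);js.append(r.x)
      js=np.array(js);m=np.minimum(js-lo,hi-js).min(0)
      print(head,fl,th,'cost %.1f'%cost,'pick',js[0],'end',js[-1],'margin',m,'step',np.abs(np.diff(js,axis=0)).max())
E
```

```text
95.1 0 25 cost 53365.3 pick [ 0.4   0.59 -0.14 -0.6  -0.79 -3.05] end [ 0.57  0.55 -0.19  0.4  -1.31 -3.1 ] margin [2.51 1.47 0.88 1.52 0.63 0.  ] step 0.06353659908298503
95.1 0 35 cost 43770.5 pick [ 0.3   0.62 -0.1  -0.81 -0.89 -2.82] end [ 0.52  0.49 -0.24  0.27 -1.17 -3.1 ] margin [2.56 1.44 0.83 1.65 0.73 0.  ] step 0.06288897585207487
95.1 0 45 cost 34222.5 pick [ 0.19  0.67 -0.07 -0.98 -1.01 -2.63] end [ 0.48  0.45 -0.28  0.15 -1.04 -3.1 ] margin [2.61 1.39 0.79 1.78 0.85 0.  ] step 0.09088743904715901
95.1 1 25 cost 0.0 pick [ 0.4   0.59 -0.14 -0.6  -0.79  0.1 ] end [ 0.87  0.71 -0.52  0.71 -1.39 -1.34] margin [2.26 1.35 0.55 1.34 0.63 1.76] step 0.09542569592417843
95.1 1 35 cost 0.0 pick [ 0.3   0.62 -0.1  -0.81 -0.89  0.32] end [ 0.86  0.63 -0.52  0.67 -1.27 -1.27] margin [2.28 1.43 0.55 1.38 0.73 1.83] step 0.09579478135054142
95.1 1 45 cost 0.0 pick [ 0.19  0.67 -0.07 -0.98 -1.01  0.51] end [ 0.83  0.56 -0.52  0.61 -1.16 -1.19] margin [2.3  1.39 0.55 1.44 0.85 1.91] step 0.09568801685492084
-84.9 0 25 cost 0.0 pick [ 0.87  0.72 -0.22  0.37 -0.99 -1.05] end [-0.05  0.62 
[... 242 characters left out ...]
86685476157264
-84.9 0 45 cost 0.0 pick [ 0.94  0.84 -0.16  0.52 -1.25 -1.2 ] end [ 0.12  0.47 -0.18 -0.91 -1.11  0.47] margin [2.2  1.22 0.89 1.53 0.94 1.9 ] step 0.10050510353655734
-84.9 1 25 cost 13037.3 pick [ 0.87  0.72 -0.22  0.37 -0.99  2.09] end [ 0.19  0.44 -0.07 -0.89 -1.21  3.1 ] margin [2.26 1.34 0.85 1.68 0.83 0.  ] step 0.09986270312733714
-84.9 1 35 cost 8283.2 pick [ 0.91  0.78 -0.19  0.45 -1.12  2.01] end [ 0.26  0.4  -0.13 -0.78 -1.09  3.1 ] margin [2.23 1.28 0.88 1.6  0.93 0.  ] step 0.09986685476157176
-84.9 1 45 cost 4374.0 pick [ 0.94  0.84 -0.16  0.52 -1.25  1.94] end [ 0.32  0.38 -0.19 -0.68 -0.99  3.1 ] margin [2.2  1.22 0.88 1.53 0.83 0.  ] step 0.10050510353655895
```

Flip 180° about the tool axis (joint 6 away from its limit).

```bash
M="python3 -m handwheel"
for i in 1 2 3; do $M '[{"x":0,"y":0,"z":0,"ax":-0.0043,"ay":0.047,"az":-0.0687},{"x":0,"y":0,"z":0,"ax":-0.0043,"ay":0.047,"az":-0.0687},{"x":0,"y":0,"z":0,"ax":-0.0043,"ay":0.047,"az":-0.0687},{"x":0,"y":0,"z":0,"ax":-0.0043,"ay":0.047,"az":-0.0687},{"x":0,"y":0,"z":0,"ax":-0.0043,"ay":0.047,"az":-0.0687},{"x":0,"y":0,"z":0,"ax":-0.0043,"ay":0.047,"az":-0.0687},{"x":0,"y":0,"z":0,"ax":-0.0043,"ay":0.047,"az":-0.0687},{"x":0,"y":0,"z":0,"ax":-0.0043,"ay":0.047,"az":-0.0687}]' | head -2; done
cat > go.py <<'E'
import sys
from kin import *
def rep(p,az,th,fl):
    np.set_printoptions(precision=4,suppress=True)
    s=arm.read_state();c=R.from_quat(s['ee_rot'])
    print('joints',s['joints'],'pos',s['position'],'F',s['contact_force'],'w',s['gripper_width'])
    print('shift mm',np.array(p)-s['position'],'turn share',(tool(az,th,fl)*c.inv()).as_rotvec()/(np.pi/2))
if __name__=='__main__':
    v=[float(x) for x in sys.argv[1:]];rep(v[:3],v[3],v[4],int(v[5]))
E
python3 go.py 560.8 230.8 6 95.1 35 1
```

```text
clock: 11.7
position: [559.9, 236.7, 239.4]
clock: 12.5
position: [559.9, 236.7, 239.4]
clock: 13.3
position: [559.9, 236.7, 239.4]
joints [ 0.3453  0.3369  0.0522 -0.6273 -1.1956 -0.0548] pos [559.8686 236.6669 239.3754] F [ 0.4897 -0.7174 -0.3297] w 85.55468166646381
shift mm [   0.9314   -5.8669 -233.3754] turn share [ 0.008  -0.0041  0.0037]
```

```bash
M="python3 -m handwheel"
$M '[{"x":0.0047,"y":-0.0293,"z":0,"ax":0.008,"ay":-0.0041,"az":0.0037},{"x":0,"y":0,"z":-0.15,"ax":0,"ay":0,"az":0},{"x":0,"y":0,"z":-0.2,"ax":0,"ay":0,"az":0},{"x":0,"y":0,"z":-0.2,"ax":0,"ay":0,"az":0},{"x":0,"y":0,"z":-0.2,"ax":0,"ay":0,"az":0},{"x":0,"y":0,"z":-0.115,"ax":0,"ay":0,"az":0},{"x":0,"y":0,"z":0,"ax":0,"ay":0,"az":0},{"x":0,"y":0,"z":0,"ax":0,"ay":0,"az":0}]'
python3 go.py 560.8 230.8 6 95.1 35 1
python3 - <<'E'
from h import *
im,p=shot('wrist','w5')
print(w2px(p,[[562+32.5,193+0,40],[562-32.5,193,40]]))
a,_=shot('scene');
c=cv2.resize(a[110:270,180:440,::-1],(560,345),interpolation=cv2.INTER_CUBIC)
cv2.imwrite('pics/w5b.png',np.vstack([cv2.resize(im[:,:,::-1],(340,255)),cv2.resize(c,(340,209))]))
E
```

```text
clock: 14.1
position: [561.8, 229.8, 66.6]
ee_rot: [0.705, -0.642, -0.221, -0.204]
contact_force: [0.3, 0.3, 0.7]
gripper_width: 85.4
grasp_force: 0.0
joints [ 0.3046  0.538  -0.085  -0.7574 -0.9542  0.2439] pos [561.7677 229.7815  66.6419] F [0.3443 0.32   0.7157] w 85.42799403551042
shift mm [ -0.9677   1.0185 -60.6419] turn share [-0.0006  0.0025 -0.0025]
[[223.7151298  180.70911004]
 [355.69235735 189.53791782]]
```

```bash
M="python3 -m handwheel"
$M '[{"x":-0.005,"y":0.005,"z":-0.05,"ax":0,"ay":0,"az":0},{"x":0,"y":0,"z":-0.05,"ax":0,"ay":0,"az":0},{"x":0,"y":0,"z":-0.05,"ax":0,"ay":0,"az":0},{"x":0,"y":0,"z":-0.05,"ax":0,"ay":0,"az":0},{"x":0,"y":0,"z":-0.04,"ax":0,"ay":0,"az":0},{"x":0,"y":0,"z":0,"ax":0,"ay":0,"az":0},{"x":0,"y":0,"z":0,"ax":0,"ay":0,"az":0},{"x":0,"y":0,"z":0,"ax":0,"ay":0,"az":0}]'
```

```text
clock: 15.0
position: [560.7, 230.8, 18.6]
ee_rot: [0.704, -0.643, -0.221, -0.204]
contact_force: [0.1, -0.3, 0.1]
gripper_width: 85.5
grasp_force: 0.0
```

```bash
M="python3 -m handwheel"
$M '[{"x":0,"y":0,"z":-0.03,"ax":0,"ay":0,"az":0},{"x":0,"y":0,"z":-0.03,"ax":0,"ay":0,"az":0},{"x":0,"y":0,"z":0,"ax":0,"ay":0,"az":0},{"x":0,"y":0,"z":0,"ax":0,"ay":0,"az":0},{"x":0,"y":0,"z":0,"ax":0,"ay":0,"az":0},{"x":0,"y":0,"z":0,"ax":0,"ay":0,"az":0},{"x":0,"y":0,"z":0,"ax":0,"ay":0,"az":0},{"x":0,"y":0,"z":0,"ax":0,"ay":0,"az":0}]'
$M '[{"x":0,"y":0,"z":0,"ax":0,"ay":0,"az":0},{"x":0,"y":0,"z":0,"ax":0,"ay":0,"az":0},{"x":0,"y":0,"z":0,"ax":0,"ay":0,"az":0},{"x":0,"y":0,"z":0,"ax":0,"ay":0,"az":0},{"x":0,"y":0,"z":0,"ax":0,"ay":0,"az":0},{"x":0,"y":0,"z":0,"ax":0,"ay":0,"az":0},{"x":0,"y":0,"z":0,"ax":0,"ay":0,"az":0},{"x":0,"y":0,"z":0,"ax":0,"ay":0,"az":0}]' -1
python3 go.py 560.8 230.8 6 95.1 35 1
```

```text
clock: 15.8
position: [560.5, 230.7, 6.5]
ee_rot: [0.704, -0.643, -0.222, -0.204]
contact_force: [-0.2, -0.0, -0.4]
gripper_width: 85.4
grasp_force: 0.0
clock: 16.6
position: [560.8, 230.5, 6.6]
ee_rot: [0.704, -0.643, -0.221, -0.204]
contact_force: [0.3, -3.4, 4.9]
gripper_width: 64.5
grasp_force: 67.2
joints [ 0.295   0.6266 -0.1034 -0.814  -0.8829  0.3438] pos [560.841  230.5252   6.6121] F [ 0.2651 -3.3679  4.8793] w 64.45044945693823
shift mm [-0.041   0.2748 -0.6121] turn share [-0.0007  0.0021 -0.0009]
```

```bash
M="python3 -m handwheel"
$M '[{"x":0,"y":0,"z":0.08,"ax":0,"ay":0,"az":0},{"x":0,"y":0,"z":0.13,"ax":0,"ay":0,"az":0},{"x":0,"y":0,"z":0.15,"ax":0,"ay":0,"az":0},{"x":0,"y":0,"z":0.15,"ax":0,"ay":0,"az":0},{"x":0,"y":0,"z":0.15,"ax":0,"ay":0,"az":0},{"x":0,"y":0,"z":0.15,"ax":0,"ay":0,"az":0},{"x":0,"y":0,"z":0.13,"ax":0,"ay":0,"az":0},{"x":0,"y":0,"z":0.08,"ax":0,"ay":0,"az":0}]'
for i in 1 2; do $M '[{"x":-0.015,"y":-0.015,"z":0,"ax":-0.0622,"ay":-0.0056,"az":0},{"x":-0.015,"y":-0.015,"z":0,"ax":-0.0622,"ay":-0.0056,"az":0},{"x":-0.015,"y":-0.015,"z":0,"ax":-0.0622,"ay":-0.0056,"az":0},{"x":-0.015,"y":-0.015,"z":0,"ax":-0.0622,"ay":-0.0056,"az":0},{"x":-0.015,"y":-0.015,"z":0,"ax":-0.0622,"ay":-0.0056,"az":0},{"x":-0.015,"y":-0.015,"z":0,"ax":-0.0622,"ay":-0.0056,"az":0},{"x":-0.015,"y":-0.015,"z":0,"ax":-0.0622,"ay":-0.0056,"az":0},{"x":-0.015,"y":-0.015,"z":0,"ax":-0.0622,"ay":-0.0056,"az":0}]'; done
python3 go.py 512 183 95 95.1 -55 1
```

```text
clock: 17.4
position: [559.9, 231.0, 212.8]
ee_rot: [0.705, -0.642, -0.221, -0.205]
contact_force: [-0.4, -0.6, -1.6]
gripper_width: 64.4
grasp_force: 66.7
clock: 18.2
position: [535.2, 206.6, 209.9]
ee_rot: [0.736, -0.671, 0.065, 0.06]
contact_force: [-0.4, -0.1, -2.6]
gripper_width: 64.6
grasp_force: 66.6
clock: 19.0
position: [511.8, 182.9, 209.9]
ee_rot: [0.655, -0.597, 0.341, 0.312]
contact_force: [0.7, -1.2, -2.4]
gripper_width: 64.2
grasp_force: 66.7
joints [ 0.9228  0.5464 -0.3163  0.586  -1.5297 -1.1156] pos [511.7748 182.875  209.8637] F [ 0.6817 -1.1687 -2.4079] w 64.17888766788872
shift mm [   0.2252    0.125  -114.8637] turn share [ 0.0008 -0.0005 -0.002 ]
```

```bash
M="python3 -m handwheel"
$M '[{"x":0,"y":0,"z":-0.08,"ax":0,"ay":0,"az":0},{"x":0,"y":0,"z":-0.12,"ax":0,"ay":0,"az":0},{"x":0,"y":0,"z":-0.12,"ax":0,"ay":0,"az":0},{"x":0,"y":0,"z":-0.12,"ax":0,"ay":0,"az":0},{"x":0,"y":0,"z":-0.07,"ax":0,"ay":0,"az":0},{"x":0,"y":0,"z":-0.04,"ax":0,"ay":0,"az":0},{"x":0,"y":0,"z":0,"ax":0,"ay":0,"az":0},{"x":0,"y":0,"z":0,"ax":0,"ay":0,"az":0}]'
python3 - <<'E'
from h import *
a,_=shot('scene','s6');b,_=shot('top','t6')
c=cv2.resize(a[90:280,160:440,::-1],(800,543),interpolation=cv2.INTER_CUBIC)
cv2.imwrite('pics/s6c.png',c)
E
```

```text
clock: 19.8
position: [512.7, 183.0, 100.8]
ee_rot: [0.656, -0.598, 0.34, 0.31]
contact_force: [-0.1, 0.8, -1.2]
gripper_width: 64.0
grasp_force: 66.8
```

View pics/s6c.png

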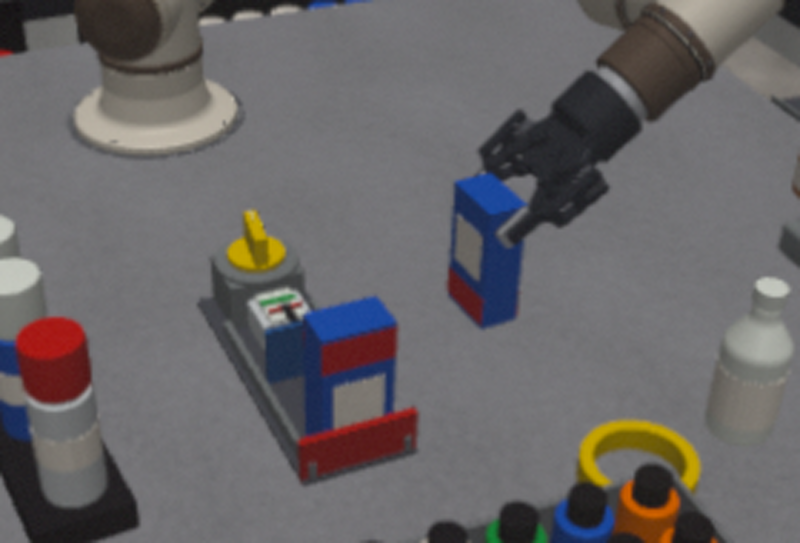

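The kit hangs upright, top at about (490,190), just above the counter; nothing else is disturbed. That was the last allowed view, so from here I use numbers only.

```bash
M="python3 -m handwheel"
$M '[{"x":0,"y":0,"z":-0.02,"ax":0,"ay":0,"az":0},{"x":0,"y":0,"z":-0.01,"ax":0,"ay":0,"az":0},{"x":0,"y":0,"z":0,"ax":0,"ay":0,"az":0},{"x":0,"y":0,"z":0,"ax":0,"ay":0,"az":0},{"x":0,"y":0,"z":0,"ax":0,"ay":0,"az":0},{"x":0,"y":0,"z":0,"ax":0,"ay":0,"az":0},{"x":0,"y":0,"z":0,"ax":0,"ay":0,"az":0},{"x":0,"y":0,"z":0,"ax":0,"ay":0,"az":0}]'
$M '[{"x":0,"y":0,"z":-0.007,"ax":0,"ay":0,"az":0},{"x":0,"y":0,"z":0,"ax":0,"ay":0,"az":0},{"x":0,"y":0,"z":0,"ax":0,"ay":0,"az":0},{"x":0,"y":0,"z":0,"ax":0,"ay":0,"az":0},{"x":0,"y":0,"z":0,"ax":0,"ay":0,"az":0},{"x":0,"y":0,"z":0,"ax":0,"ay":0,"az":0},{"x":0,"y":0,"z":0,"ax":0,"ay":0,"az":0},{"x":0,"y":0,"z":0,"ax":0,"ay":0,"az":0}]'
```

```text
clock: 20.7
position: [512.7, 183.2, 96.2]
ee_rot: [0.656, -0.598, 0.341, 0.31]
contact_force: [-2.0, 1.8, 5.5]
gripper_width: 64.4
grasp_force: 67.5
clock: 21.5
position: [512.7, 183.2, 96.2]
ee_rot: [0.655, -0.597, 0.342, 0.311]
contact_force: [-4.0, 4.0, 10.3]
gripper_width: 64.6
grasp_force: 68.0
```

```bash
M="python3 -m handwheel"
$M '[{"x":0,"y":0,"z":0,"ax":0,"ay":0,"az":0},{"x":0,"y":0,"z":0,"ax":0,"ay":0,"az":0},{"x":0,"y":0,"z":0,"ax":0,"ay":0,"az":0},{"x":0,"y":0,"z":0,"ax":0,"ay":0,"az":0},{"x":0,"y":0,"z":0,"ax":0,"ay":0,"az":0},{"x":0,"y":0,"z":0,"ax":0,"ay":0,"az":0},{"x":0,"y":0,"z":0,"ax":0,"ay":0,"az":0},{"x":0,"y":0,"z":0,"ax":0,"ay":0,"az":0}]' 1
$M '[{"x":-0.004,"y":0.041,"z":0.029,"ax":0,"ay":0,"az":0},{"x":-0.006,"y":0.065,"z":0.045,"ax":0,"ay":0,"az":0},{"x":-0.008,"y":0.09,"z":0.063,"ax":0,"ay":0,"az":0},{"x":-0.01,"y":0.11,"z":0.077,"ax":0,"ay":0,"az":0},{"x":-0.01,"y":0.11,"z":0.077,"ax":0,"ay":0,"az":0},{"x":0,"y":0,"z":0.2,"ax":0,"ay":0,"az":0},{"x":0,"y":0,"z":0.1,"ax":0,"ay":0,"az":0},{"x":0,"y":0,"z":0,"ax":0,"ay":0,"az":0}]'
python3 go.py 511.5 196.5 200 95.1 0 1
python3 - <<'E'
from h import *
a,p=shot('top','t7')
h=cv2.cvtColor(a,cv2.COLOR_RGB2HSV)
# predicted top corners of standing kit
v=np.array([-.089,.996,0]);w=np.array([.996,.089,0]);m=np.array([511.5,196.5,130])
q=w2px(p,[m+i*20*v+j*32.5*w for i,j in((-1,-1),(-1,1),(1,1),(1,-1))]);print(q)
E
```

```text
clock: 22.3
position: [512.4, 182.7, 92.9]
ee_rot: [0.656, -0.598, 0.34, 0.311]
contact_force: [-0.3, 0.6, -0.2]
gripper_width: 85.4
grasp_force: 0.0
clock: 23.1
position: [505.4, 267.7, 214.4]
ee_rot: [0.656, -0.599, 0.34, 0.307]
contact_force: [0.4, -0.4, -1.0]
gripper_width: 85.1
grasp_force: 0.0
joints [ 1.0117  0.6183 -0.1446  0.5212 -1.6372 -1.1187] pos [505.4352 267.6987 214.3883] F [ 0.3603 -0.3907 -0.9757] w 85.14088943441516
shift mm [  6.0648 -71.1987 -14.3883] turn share [ 0.6037  0.0578 -0.0013]
[[220.1760058  258.51189991]
 [219.56218285 232.1858271 ]
 [203.21663269 232.93795957]
 [203.64190421 259.29634137]]
```

```bash
M="python3 -m handwheel"
python3 - <<'E'
from h import *
import pickle
a=cv2.imread('pics/t7.png');h=cv2.cvtColor(a,cv2.COLOR_BGR2HSV)
m=cv2.inRange(h,(100,120,120),(125,255,255))
m2=np.zeros_like(m);m2[215:280,190:235]=m[215:280,190:235]
ys,xs=np.nonzero(m2);print(len(xs),xs.min(),xs.max(),ys.min(),ys.max(),xs.mean(),ys.mean())
print(cv2.minAreaRect(np.c_[xs,ys].astype(np.float32)))
p=pickle.load(open('top.pkl','rb'));print(px2w(p,[[xs.mean(),ys.mean()]],130))
E
$M '[{"x":0.0038,"y":-0.0445,"z":0,"ax":0.0754,"ay":0.0072,"az":0},{"x":0.0038,"y":-0.0445,"z":0,"ax":0.0754,"ay":0.0072,"az":0},{"x":0.0038,"y":-0.0445,"z":0,"ax":0.0754,"ay":0.0072,"az":0},{"x":0.0038,"y":-0.0445,"z":0,"ax":0.0754,"ay":0.0072,"az":0},{"x":0.0038,"y":-0.0445,"z":0,"ax":0.0754,"ay":0.0072,"az":0},{"x":0.0038,"y":-0.0445,"z":0,"ax":0.0754,"ay":0.0072,"az":0},{"x":0.0038,"y":-0.0445,"z":0,"ax":0.0754,"ay":0.0072,"az":0},{"x":0.0038,"y":-0.0445,"z":0,"ax":0.0754,"ay":0.0072,"az":0}]'
python3 go.py 511.5 196.5 89 95.1 0 1
```

```text
440 204 220 233 259 212.0 245.66590909090908
((212.0, 246.0), (26.0, 16.0), 90.0)
[[511.51046446 195.6584512  130.        ]]
clock: 23.95
position: [510.2, 194.5, 210.6]
ee_rot: [0.74, -0.673, -0.001, 0.002]
contact_force: [2.1, -0.6, -0.5]
gripper_width: 85.3
grasp_force: 0.0
joints [ 0.6608  0.2693 -0.2161 -0.0006 -1.0892 -0.566 ] pos [510.2423 194.4808 210.5878] F [ 2.0882 -0.6188 -0.5016] w 85.2614103224545
shift mm [   1.2577    2.0192 -121.5878] turn share [ 0.0012 -0.0021 -0.0035]
```

The kit is standing, and the image centroid (511.5, 195.7) matches the prediction. Regrasp from above.

```bash
M="python3 -m handwheel"
$M '[{"x":0.006,"y":0.007,"z":-0.05,"ax":0,"ay":0,"az":-0.0035},{"x":0,"y":0,"z":-0.12,"ax":0,"ay":0,"az":0},{"x":0,"y":0,"z":-0.13,"ax":0,"ay":0,"az":0},{"x":0,"y":0,"z":-0.13,"ax":0,"ay":0,"az":0},{"x":0,"y":0,"z":-0.11,"ax":0,"ay":0,"az":0},{"x":0,"y":0,"z":-0.06,"ax":0,"ay":0,"az":0},{"x":0,"y":0,"z":0,"ax":0,"ay":0,"az":0},{"x":0,"y":0,"z":0,"ax":0,"ay":0,"az":0}]'
$M '[{"x":0,"y":0,"z":0,"ax":0,"ay":0,"az":0},{"x":0,"y":0,"z":0,"ax":0,"ay":0,"az":0},{"x":0,"y":0,"z":0,"ax":0,"ay":0,"az":0},{"x":0,"y":0,"z":0,"ax":0,"ay":0,"az":0},{"x":0,"y":0,"z":0,"ax":0,"ay":0,"az":0},{"x":0,"y":0,"z":0,"ax":0,"ay":0,"az":0},{"x":0,"y":0,"z":0,"ax":0,"ay":0,"az":0},{"x":0,"y":0,"z":0,"ax":0,"ay":0,"az":0}]' -1
```

```text
clock: 24.75
position: [512.3, 196.5, 91.2]
ee_rot: [0.738, -0.675, 0.001, 0.003]
contact_force: [-0.4, 0.9, 0.8]
gripper_width: 85.8
grasp_force: 0.0
clock: 25.55
position: [512.7, 196.5, 92.5]
ee_rot: [0.738, -0.675, 0.002, 0.002]
contact_force: [-2.3, 0.4, 5.6]
gripper_width: 64.3
grasp_force: 67.0
```

```bash
M="python3 -m handwheel"
$M '[{"x":0,"y":0,"z":0.07,"ax":0,"ay":0,"az":0},{"x":0,"y":0,"z":0.14,"ax":0,"ay":0,"az":0},{"x":0,"y":0,"z":0.16,"ax":0,"ay":0,"az":0},{"x":0,"y":0,"z":0.16,"ax":0,"ay":0,"az":0},{"x":0.033,"y":0,"z":0.04,"ax":0,"ay":0,"az":0.081},{"x":0.033,"y":0,"z":0,"ax":0,"ay":0,"az":0.081},{"x":0.033,"y":0,"z":0,"ax":0,"ay":0,"az":0.081},{"x":0.033,"y":0,"z":0,"ax":0,"ay":0,"az":0.081}]'
$M '[{"x":0.033,"y":-0.05,"z":0,"ax":0,"ay":0,"az":0.081},{"x":0.033,"y":-0.05,"z":0,"ax":0,"ay":0,"az":0.081},{"x":0.033,"y":-0.05,"z":0,"ax":0,"ay":0,"az":0.081},{"x":0.033,"y":-0.05,"z":0,"ax":0,"ay":0,"az":0.081},{"x":0.033,"y":-0.05,"z":0,"ax":0,"ay":0,"az":0.081},{"x":0.033,"y":-0.05,"z":0,"ax":0,"ay":0,"az":0.081},{"x":0.033,"y":-0.05,"z":0,"ax":0,"ay":0,"az":0.081},{"x":0.033,"y":-0.05,"z":0,"ax":0,"ay":0,"az":0.081}]'
python3 go.py 591.5 0.2 100 2.5 0 0
```

```text
clock: 26.35
position: [538.2, 195.9, 204.6]
ee_rot: [0.885, -0.466, 0.001, 0.003]
contact_force: [0.5, 0.1, -1.6]
gripper_width: 64.5
grasp_force: 67.0
clock: 27.15
position: [591.0, 115.5, 204.3]
ee_rot: [1.0, 0.025, 0.002, 0.001]
contact_force: [-0.2, 0.7, -1.1]
gripper_width: 64.2
grasp_force: 67.0
joints [ 0.4639  0.3638 -0.0961  0.0048 -1.1079  1.1541] pos [590.9718 115.5333 204.3018] F [-0.2067  0.6521 -1.1132] w 64.16316454300755
shift mm [   0.5282 -115.3333 -104.3018] turn share [ 0.0016  0.0029 -0.0036]
```

```bash
M="python3 -m handwheel"
$M '[{"x":0.003,"y":-0.09,"z":0,"ax":0.0016,"ay":0.0029,"az":-0.0036},{"x":0,"y":-0.13,"z":0,"ax":0,"ay":0,"az":0},{"x":0,"y":-0.14,"z":0,"ax":0,"ay":0,"az":0},{"x":0,"y":-0.13,"z":0,"ax":0,"ay":0,"az":0},{"x":0,"y":-0.087,"z":0,"ax":0,"ay":0,"az":0},{"x":0,"y":0,"z":0,"ax":0,"ay":0,"az":0},{"x":0,"y":0,"z":0,"ax":0,"ay":0,"az":0},{"x":0,"y":0,"z":0,"ax":0,"ay":0,"az":0}]'
python3 go.py 591.5 0.2 100 2.5 0 0
$M '[{"x":0,"y":0,"z":-0.08,"ax":0,"ay":0,"az":0},{"x":0,"y":0,"z":-0.1,"ax":0,"ay":0,"az":0},{"x":0,"y":0,"z":-0.1,"ax":0,"ay":0,"az":0},{"x":0,"y":0,"z":-0.07,"ax":0,"ay":0,"az":0},{"x":0,"y":0,"z":0,"ax":0,"ay":0,"az":0},{"x":0,"y":0,"z":0,"ax":0,"ay":0,"az":0},{"x":0,"y":0,"z":0,"ax":0,"ay":0,"az":0},{"x":0,"y":0,"z":0,"ax":0,"ay":0,"az":0}]'
python3 go.py 591.5 0.2 100 2.5 0 0
```

```text
clock: 27.95
position: [591.9, 1.4, 204.9]
ee_rot: [1.0, 0.02, 0.001, -0.0]
contact_force: [-0.5, 0.0, -1.6]
gripper_width: 64.4
grasp_force: 66.9
joints [ 0.2759  0.3476 -0.1173  0.0002 -1.1046  1.3344] pos [591.8785   1.415  204.9438] F [-0.4632  0.0126 -1.63  ] w 64.37415335217027
shift mm [  -0.3785   -1.215  -104.9438] turn share [-0.0001  0.0009  0.0026]
clock: 28.75
position: [592.5, 1.0, 136.2]
ee_rot: [1.0, 0.02, 0.002, -0.0]
contact_force: [0.1, -0.4, -1.8]
gripper_width: 64.0
grasp_force: 66.9
joints [ 0.2751  0.4111 -0.2075  0.0008 -0.9487  1.3345] pos [592.5265   1.0179 136.2382] F [ 0.0709 -0.3919 -1.8234] w 63.99454506605659
shift mm [ -1.0265  -0.8179 -36.2382] turn share [-0.0002  0.0023  0.0028]
```

```bash
M="python3 -m handwheel"
$M '[{"x":-0.004,"y":-0.004,"z":-0.05,"ax":0,"ay":0,"az":0.0028},{"x":0,"y":0,"z":-0.05,"ax":0,"ay":0,"az":0},{"x":0,"y":0,"z":-0.05,"ax":0,"ay":0,"az":0},{"x":0,"y":0,"z":-0.025,"ax":0,"ay":0,"az":0},{"x":0,"y":0,"z":0,"ax":0,"ay":0,"az":0},{"x":0,"y":0,"z":0,"ax":0,"ay":0,"az":0},{"x":0,"y":0,"z":0,"ax":0,"ay":0,"az":0},{"x":0,"y":0,"z":0,"ax":0,"ay":0,"az":0}]'
$M '[{"x":0,"y":0,"z":-0.012,"ax":0,"ay":0,"az":0},{"x":0,"y":0,"z":0,"ax":0,"ay":0,"az":0},{"x":0,"y":0,"z":0,"ax":0,"ay":0,"az":0},{"x":0,"y":0,"z":0,"ax":0,"ay":0,"az":0},{"x":0,"y":0,"z":0,"ax":0,"ay":0,"az":0},{"x":0,"y":0,"z":0,"ax":0,"ay":0,"az":0},{"x":0,"y":0,"z":0,"ax":0,"ay":0,"az":0},{"x":0,"y":0,"z":0,"ax":0,"ay":0,"az":0}]'
```

```text
clock: 29.55
position: [591.1, -0.1, 100.1]
ee_rot: [1.0, 0.022, 0.001, 0.0]
contact_force: [-0.2, 1.0, -0.7]
gripper_width: 64.5
grasp_force: 66.9
clock: 30.35
position: [591.6, -0.1, 98.5]
ee_rot: [1.0, 0.022, 0.001, 0.0]
contact_force: [-2.0, -0.3, 6.4]
gripper_width: 64.2
grasp_force: 67.8
```

Touching the floor at the expected height. Release, rise, and check.

```bash
M="python3 -m handwheel"
$M '[{"x":0,"y":0,"z":0,"ax":0,"ay":0,"az":0},{"x":0,"y":0,"z":0,"ax":0,"ay":0,"az":0},{"x":0,"y":0,"z":0,"ax":0,"ay":0,"az":0},{"x":0,"y":0,"z":0,"ax":0,"ay":0,"az":0},{"x":0,"y":0,"z":0,"ax":0,"ay":0,"az":0},{"x":0,"y":0,"z":0,"ax":0,"ay":0,"az":0},{"x":0,"y":0,"z":0,"ax":0,"ay":0,"az":0},{"x":0,"y":0,"z":0,"ax":0,"ay":0,"az":0}]' 1
$M '[{"x":0,"y":0,"z":0.06,"ax":0,"ay":0,"az":0},{"x":0,"y":0,"z":0.14,"ax":0,"ay":0,"az":0},{"x":0,"y":0,"z":0.2,"ax":0,"ay":0,"az":0},{"x":0,"y":0,"z":0.2,"ax":0,"ay":0,"az":0},{"x":0,"y":0,"z":0,"ax":0,"ay":0,"az":0},{"x":0,"y":0,"z":0,"ax":0,"ay":0,"az":0},{"x":0,"y":0,"z":0,"ax":0,"ay":0,"az":0},{"x":0,"y":0,"z":0,"ax":0,"ay":0,"az":0}]'
python3 - <<'E'
from h import *
np.set_printoptions(precision=1,suppress=True)
im,p=shot('wrist','w8')
h=cv2.cvtColor(im,cv2.COLOR_RGB2HSV)
y=cv2.inRange(h,(22,120,120),(35,255,255))
n,l,st,c=cv2.connectedComponentsWithStats(y)
for i in range(1,n):
    if st[i,4]>100: print('yellow',st[i],c[i],px2w(p,[c[i]],93))
for nm in('blue',):
    b=cv2.inRange(h,(100,120,150),(125,255,255));n,l,st,c=cv2.connectedComponentsWithStats(b)
    for i in range(1,n):
        if st[i,4]>300:
            ys,xs=np.nonzero(l==i);bx=cv2.boxPoints(cv2.minAreaRect(np.c_[xs,ys].astype(np.float32)))
            w=px2w(p,bx,136);print('blue',st[i],w.mean(0),w[:,:2].ravel())
E
python3 go.py 433.5 -6.7 200 2.5 0 0
```

```text
clock: 31.15
position: [591.1, -0.1, 97.7]
ee_rot: [1.0, 0.022, 0.001, 0.0]
contact_force: [-0.4, -0.5, -0.7]
gripper_width: 85.3
grasp_force: 0.0
clock: 31.95
position: [590.3, -0.2, 216.4]
ee_rot: [1.0, 0.022, -0.001, 0.0]
contact_force: [-0.0, -0.1, -0.6]
gripper_width: 85.5
grasp_force: 0.0
yellow [  29    0   97   56 1823] [78.5 30.5] [[731.4 170.3  93. ]]
yellow [ 259  308   47   55 1694] [282.  330.6] [[453.4  -5.9  93. ]]
blue [ 234  118   90   55 4758] [648.9   4.8 136. ] [666.9  37.3 669.6 -26.2 631.  -29.2 628.1  37.4]
blue [ 243  196   84   48 3886] [591.8  -2.1 136. ] [571.   30.4 609.9  30.6 612.6 -33.1 573.8 -36.4]
joints [ 0.2738  0.3375 -0.1021  0.0004 -1.1324  1.3401] pos [590.4788  -0.2272 216.4649] F [-1.0096 -0.1469  0.1609] w 85.2561585654427
shift mm [-156.9788   -6.4728  -16.4649] turn share [ 0.0004 -0.0007  0.0002]
```

Both kits stand in the tray (tops at about (592,-2) and (649,5)). Next, move over the knob and measure its bar.

```bash
M="python3 -m handwheel"
$M '[{"x":-0.1,"y":-0.004,"z":0,"ax":0,"ay":0,"az":-0.01},{"x":-0.17,"y":-0.007,"z":0,"ax":0,"ay":0,"az":-0.026},{"x":-0.18,"y":-0.007,"z":0,"ax":0,"ay":0,"az":-0.025},{"x":-0.17,"y":-0.007,"z":0,"ax":0,"ay":0,"az":-0.025},{"x":-0.1,"y":-0.005,"z":0,"ax":0,"ay":0,"az":-0.025},{"x":-0.065,"y":-0.002,"z":0,"ax":0,"ay":0,"az":0},{"x":0,"y":0,"z":0,"ax":0,"ay":0,"az":0},{"x":0,"y":0,"z":0,"ax":0,"ay":0,"az":0}]'
cat > gauge.py <<'E'
from h import *
def comps(im,lo,hi,amin):
    h=cv2.cvtColor(im,cv2.COLOR_RGB2HSV);m=cv2.inRange(h,lo,hi)
    if lo[0]==0: m|=cv2.inRange(h,(170,lo[1],lo[2]),(180,255,255))
    n,l,st,c=cv2.connectedComponentsWithStats(m);return [(st[i],c[i],l==i) for i in range(1,n) if st[i,4]>=amin]
def gauge(cam,f=None,z=50):
    im,p=shot(cam,f)
    for nm,lo,hi in(('green',(40,100,60),(85,255,255)),('red',(0,120,80),(8,255,255))):
        for st,c,m in comps(im,lo,hi,6):
            w=px2w(p,[c],z)[0]
            if 430<w[0]<600 and abs(w[1])<60: print(cam,nm,st,c,w[:2])
    return im,p
E
python3 - <<'E'
from gauge import *
np.set_printoptions(precision=1,suppress=True)
im,p=gauge('wrist','w9')
for st,c,m in comps(im,(22,100,100),(35,255,255),100):
    ys,xs=np.nonzero(m);print('yellow',st,c,px2w(p,[c],93),px2w(p,[c],70))
    (cx,cy),r=cv2.minEnclosingCircle(np.c_[xs,ys].astype(np.float32));print('circ',cx,cy,r,px2w(p,[[cx,cy]],75))
    k=m&(cv2.cvtColor(im,cv2.COLOR_RGB2HSV)[:,:,2]>0)
gauge('top','t9')
E
python3 go.py 433.5 -6.7 78 -7.5 0 0
```

```text
clock: 32.8
position: [434.9, -6.3, 217.8]
ee_rot: [0.998, -0.065, 0.001, 0.0]
contact_force: [-0.2, 0.4, 0.3]
gripper_width: 85.1
grasp_force: 0.0
wrist green [258 139  33  12 213] [273.8 144.5] [489.4  -4.8]
wrist red [228  53  66  18 376] [261.4  61.5] [567.7  -3.8]
wrist red [274 121  12   5  24] [279.3 122.8] [509.8 -13.2]
wrist red [255 125  12   4  22] [260.5 126.2] [509.   6.]
yellow [ 256  173   55   63 2402] [282.8 200.5] [[441.   -7.6  93. ]] [[435.1  -6.8  70. ]]
circ 282.9006042480469 203.90968322753906 31.50583839416504 [[432.9  -6.7  75. ]]
top red [281 232  12   2  22] [286.  232.5] [566.8  15.1]
joints [ 0.3623  0.0672 -0.4516  0.0012 -1.0509  1.0772] pos [435.1466  -6.3128 217.5763] F [-0.0077 -0.439   0.8808] w 85.61236768569965
shift mm [  -1.6466   -0.3872 -139.5763] turn share [ 0.0004  0.0009 -0.0001]
```

```bash
M="python3 -m handwheel"
$M '[{"x":-0.009,"y":-0.002,"z":-0.08,"ax":0,"ay":0,"az":0},{"x":0,"y":0,"z":-0.14,"ax":0,"ay":0,"az":0},{"x":0,"y":0,"z":-0.15,"ax":0,"ay":0,"az":0},{"x":0,"y":0,"z":-0.15,"ax":0,"ay":0,"az":0},{"x":0,"y":0,"z":-0.11,"ax":0,"ay":0,"az":0},{"x":0,"y":0,"z":-0.06,"ax":0,"ay":0,"az":0},{"x":0,"y":0,"z":0,"ax":0,"ay":0,"az":0},{"x":0,"y":0,"z":0,"ax":0,"ay":0,"az":0}]'
$M '[{"x":0,"y":0,"z":0,"ax":0,"ay":0,"az":0},{"x":0,"y":0,"z":0,"ax":0,"ay":0,"az":0},{"x":0,"y":0,"z":0,"ax":0,"ay":0,"az":0},{"x":0,"y":0,"z":0,"ax":0,"ay":0,"az":0},{"x":0,"y":0,"z":0,"ax":0,"ay":0,"az":0},{"x":0,"y":0,"z":0,"ax":0,"ay":0,"az":0},{"x":0,"y":0,"z":0,"ax":0,"ay":0,"az":0},{"x":0,"y":0,"z":0,"ax":0,"ay":0,"az":0}]' -1
python3 go.py 433.5 -6.7 78 -7.5 0 0
```

```text
clock: 33.7
position: [433.1, -6.8, 79.6]
ee_rot: [0.998, -0.065, 0.001, 0.0]
contact_force: [-0.6, 0.1, 0.7]
gripper_width: 85.2
grasp_force: 0.0
clock: 34.5
position: [432.5, -6.3, 80.2]
ee_rot: [0.998, -0.065, 0.001, -0.0]
contact_force: [-3.0, 4.8, 4.5]
gripper_width: 13.0
grasp_force: 59.4
joints [ 0.3641  0.2483 -0.6513  0.0006 -0.6688  1.0756] pos [432.5462  -6.288   80.2228] F [-3.033   4.767   4.5084] w 13.022925553690927
shift mm [ 0.9538 -0.412  -2.2228] turn share [-0.0003  0.0015 -0.0002]
```

Gripped the bar (13 mm). Turn clockwise.

```bash
M="python3 -m handwheel"
for i in 1 2; do $M '[{"x":0,"y":0,"z":0,"ax":0,"ay":0,"az":-0.0637},{"x":0,"y":0,"z":0,"ax":0,"ay":0,"az":-0.0637},{"x":0,"y":0,"z":0,"ax":0,"ay":0,"az":-0.0637},{"x":0,"y":0,"z":0,"ax":0,"ay":0,"az":-0.0637},{"x":0,"y":0,"z":0,"ax":0,"ay":0,"az":-0.0637},{"x":0,"y":0,"z":0,"ax":0,"ay":0,"az":-0.0637},{"x":0,"y":0,"z":0,"ax":0,"ay":0,"az":-0.0637},{"x":0,"y":0,"z":0,"ax":0,"ay":0,"az":-0.0637}]'; done
python3 - <<'E'
from gauge import *
np.set_printoptions(precision=2,suppress=True)
s=arm.read_state();print(s['joints'],s['wrist_torque'],s['contact_force'])
gauge('top','t10');gauge('scene','s10')
E
```

```text
clock: 35.3
position: [433.3, -5.1, 80.3]
ee_rot: [0.893, -0.45, 0.001, -0.001]
contact_force: [-2.1, 10.8, 3.4]
gripper_width: 13.1
grasp_force: 59.5
clock: 36.1
position: [434.7, -4.7, 80.3]
ee_rot: [-0.647, 0.762, -0.001, 0.003]
contact_force: [-0.2, 9.8, -0.4]
gripper_width: 12.7
grasp_force: 59.0
[ 0.37  0.25 -0.65  0.   -0.67 -0.53] [ 2.79 -0.08  0.25] [-0.17  9.83 -0.45]
top green [287 246   4   3   8] [288.12 246.62] [529.52   8.27]
scene red [273 205  26  16 246] [285.13 212.55] [588.28  35.11]
```

```bash
M="python3 -m handwheel"
$M '[{"x":0,"y":0,"z":0,"ax":0,"ay":0,"az":-0.0637},{"x":0,"y":0,"z":0,"ax":0,"ay":0,"az":-0.0637},{"x":0,"y":0,"z":0,"ax":0,"ay":0,"az":-0.0637},{"x":0,"y":0,"z":0,"ax":0,"ay":0,"az":-0.0637},{"x":0,"y":0,"z":0,"ax":0,"ay":0,"az":-0.0637},{"x":0,"y":0,"z":0,"ax":0,"ay":0,"az":-0.0637},{"x":0,"y":0,"z":0,"ax":0,"ay":0,"az":-0.0637},{"x":0,"y":0,"z":0,"ax":0,"ay":0,"az":-0.0637}]'
python3 - <<'E'
from gauge import *
np.set_printoptions(precision=2,suppress=True)
s=arm.read_state();print(s['joints'],s['wrist_torque'],s['contact_force'])
gauge('top','t11');
E
```

```text
clock: 37.0
position: [435.9, -5.3, 80.3]
ee_rot: [-0.299, 0.954, -0.0, 0.003]
contact_force: [5.8, 3.8, -4.3]
gripper_width: 12.6
grasp_force: 58.7
[ 0.36  0.25 -0.65  0.   -0.67 -1.33] [ 0.93 -1.47  0.43] [ 5.76  3.78 -4.31]
```

```bash
M="python3 -m handwheel"
$M '[{"x":0,"y":0,"z":0,"ax":0,"ay":0,"az":-0.025},{"x":0,"y":0,"z":0,"ax":0,"ay":0,"az":-0.025},{"x":0,"y":0,"z":0,"ax":0,"ay":0,"az":0},{"x":0,"y":0,"z":0,"ax":0,"ay":0,"az":0},{"x":0,"y":0,"z":0,"ax":0,"ay":0,"az":0},{"x":0,"y":0,"z":0,"ax":0,"ay":0,"az":0},{"x":0,"y":0,"z":0,"ax":0,"ay":0,"az":0},{"x":0,"y":0,"z":0,"ax":0,"ay":0,"az":0}]'
$M '[{"x":0,"y":0,"z":0,"ax":0,"ay":0,"az":0},{"x":0,"y":0,"z":0,"ax":0,"ay":0,"az":0},{"x":0,"y":0,"z":0,"ax":0,"ay":0,"az":0},{"x":0,"y":0,"z":0,"ax":0,"ay":0,"az":0},{"x":0,"y":0,"z":0,"ax":0,"ay":0,"az":0},{"x":0,"y":0,"z":0,"ax":0,"ay":0,"az":0},{"x":0,"y":0,"z":0,"ax":0,"ay":0,"az":0},{"x":0,"y":0,"z":0,"ax":0,"ay":0,"az":0}]' 1
$M '[{"x":0,"y":0,"z":0.07,"ax":0,"ay":0,"az":0},{"x":0,"y":0,"z":0.14,"ax":0,"ay":0,"az":0},{"x":0,"y":0,"z":0.17,"ax":0,"ay":0,"az":0},{"x":0,"y":0,"z":0.17,"ax":0,"ay":0,"az":0},{"x":0,"y":0,"z":0.15,"ax":0,"ay":0,"az":0.03},{"x":0,"y":0,"z":0,"ax":0,"ay":0,"az":0.08},{"x":0,"y":0,"z":0,"ax":0,"ay":0,"az":0.08},{"x":0,"y":0,"z":0,"ax":0,"ay":0,"az":0.08}]'
for i in 1 2; do $M '[{"x":0,"y":0,"z":0,"ax":0,"ay":0,"az":0.08},{"x":0,"y":0,"z":0,"ax":0,"ay":0,"az":0.08},{"x":0,"y":0,"z":0,"ax":0,"ay":0,"az":0.08},{"x":0,"y":0,"z":0,"ax":0,"ay":0,"az":0.08},{"x":0,"y":0,"z":0,"ax":0,"ay":0,"az":0.08},{"x":0,"y":0,"z":0,"ax":0,"ay":0,"az":0.08},{"x":0,"y":0,"z":0,"ax":0,"ay":0,"az":0.08},{"x":0,"y":0,"z":0,"ax":0,"ay":0,"az":0.08}]'|head -3; done
python3 - <<'E'
from gauge import *
np.set_printoptions(precision=1,suppress=True)
im,p=gauge('wrist','w12');gauge('top','t12')
for st,c,m in comps(im,(100,120,150),(125,255,255),100):
    ys,xs=np.nonzero(m);bx=cv2.boxPoints(cv2.minAreaRect(np.c_[xs,ys].astype(np.float32)));w=px2w(p,bx,136);print('blue',st,w.mean(0),w[:,:2].ravel())
E
```

```text
clock: 37.85
position: [435.9, -5.4, 80.3]
ee_rot: [-0.263, 0.965, -0.0, 0.003]
contact_force: [5.4, 2.9, -4.6]
gripper_width: 12.8
grasp_force: 58.4
clock: 38.65
position: [432.2, -6.9, 79.7]
ee_rot: [-0.262, 0.965, -0.0, -0.001]
contact_force: [0.1, 0.8, -0.3]
gripper_width: 85.4
grasp_force: 0.0
clock: 39.45
position: [432.1, -6.9, 220.0]
ee_rot: [-0.462, 0.887, -0.0, -0.0]
contact_force: [0.4, 1.3, -0.7]
gripper_width: 85.6
grasp_force: 0.0
clock: 40.25
position: [432.1, -6.9, 219.6]
ee_rot: [0.832, -0.555, 0.0, 0.001]
clock: 41.05
position: [432.1, -6.9, 219.6]
ee_rot: [0.996, -0.085, 0.001, 0.0]
wrist green [260  74  14   7  53] [266.5  76.7] [550.9 -12.1]
wrist green [240  79  13   6  46] [246.   81.6] [550.    8.3]
wrist red [261  79  13   6  43] [266.8  81.2] [546.8 -11.6]
wrist red [242  84  12   5  40] [247.4  85.8] [545.9   7.8]
blue [185   0  27   7 101] [591.9  22.2 136. ] [595.2  30.3 592.   13.2 588.5  14.  591.7  31.2]
blue [208  26  64  17 172] [568.6  -1.2 136. ] [569.7  20.7 570.3 -23.1 567.5 -23.2 566.9  20.7]
```

```bash
python3 - <<'E'
import cv2,numpy as np
a=cv2.imread('pics/w12.png')[:,:,::-1]
for x in(263,268,271,244,250):
    print(x,[tuple(int(v) for v in a[y,x]) for y in range(69,95)])
E
```

```text
263 [(253, 252, 251), (253, 252, 250), (253, 252, 250), (253, 253, 251), (253, 253, 251), (240, 248, 236), (160, 224, 170), (116, 210, 134), (117, 211, 134), (116, 209, 132), (115, 209, 132), (163, 159, 110), (229, 101, 88), (234, 89, 84), (234, 89, 83), (193, 140, 134), (252, 252, 249), (253, 253, 251), (253, 253, 251), (253, 252, 250), (253, 253, 251), (253, 253, 251), (253, 253, 251), (253, 252, 251), (253, 253, 251), (253, 252, 251)]
268 [(253, 252, 251), (253, 252, 251), (253, 252, 251), (253, 253, 251), (236, 247, 234), (155, 224, 165), (116, 209, 133), (116, 210, 134), (116, 210, 134), (114, 208, 132), (185, 147, 105), (230, 96, 86), (235, 91, 85), (220, 79, 75), (197, 155, 148), (252, 252, 249), (253, 253, 251), (253, 252, 251), (253, 252, 251), (253, 252, 251), (253, 252, 251), (253, 253, 251), (253, 253, 251), (253, 253, 251), (253, 253, 251), (252, 251, 249)]
271 [(252, 252, 250), (253, 252, 251), (253, 253, 251), (245, 249, 242), (175, 228, 180), (117, 211, 134), (117, 210, 133), (116, 211, 134), (115, 209, 133), (157, 170, 116), (227, 106, 89), (235, 91, 85), (234, 89, 8
[... 405 characters left out ...]
 240, 216), (131, 214, 144), (111, 205, 129), (113, 207, 130), (112, 205, 129), (111, 204, 127), (213, 121, 93), (232, 89, 83), (233, 88, 83), (169, 57, 52), (240, 234, 226), (253, 252, 250), (253, 253, 250), (253, 252, 250), (253, 252, 250), (253, 253, 250)]
250 [(128, 126, 122), (149, 146, 141), (196, 194, 185), (228, 227, 219), (236, 235, 228), (239, 239, 232), (245, 244, 239), (251, 251, 248), (247, 250, 242), (172, 226, 176), (113, 206, 130), (113, 206, 129), (114, 208, 131), (113, 206, 130), (151, 167, 112), (227, 99, 86), (234, 89, 84), (233, 88, 82), (186, 127, 120), (252, 252, 249), (253, 252, 250), (253, 253, 250), (253, 252, 250), (253, 253, 250), (253, 253, 250), (253, 252, 250)]
```

The pointer reads about 23 mm, inside the band but near its upper end. Back the knob off about 5°, using the half-turn-equivalent grip (tool heading 30.5°).

```bash
M="python3 -m handwheel"
$M '[{"x":0,"y":0,"z":0,"ax":0,"ay":0,"az":0.0745},{"x":0,"y":0,"z":0,"ax":0,"ay":0,"az":0.0745},{"x":0,"y":0,"z":0,"ax":0,"ay":0,"az":0.0745},{"x":0,"y":0,"z":0,"ax":0,"ay":0,"az":0.0745},{"x":0,"y":0,"z":0,"ax":0,"ay":0,"az":0.0745},{"x":0,"y":0,"z":0,"ax":0,"ay":0,"az":0.0745},{"x":0,"y":0,"z":0,"ax":0,"ay":0,"az":0},{"x":0,"y":0,"z":0,"ax":0,"ay":0,"az":0}]'
python3 - <<'E'
from gauge import *
im,p=shot('wrist','w13')
for st,c,m in comps(im,(22,100,100),(35,255,255),300):
    ys,xs=np.nonzero(m);g=cv2.minEnclosingCircle(np.c_[xs,ys].astype(np.float32));print(st,px2w(p,[g[0]],75))
E
python3 go.py 433 -6.7 79 30.5 0 0
```

```text
clock: 41.95
position: [432.2, -6.9, 219.7]
ee_rot: [0.966, 0.258, 0.001, -0.0]
contact_force: [-0.3, -0.5, -0.7]
gripper_width: 85.7
grasp_force: 0.0
[ 256  170   55   62 2381] [[433.45895376  -7.94524159  75.        ]]
joints [ 0.3626  0.0598 -0.4533 -0.0001 -1.0562  1.7309] pos [432.2258  -6.8981 219.6887] F [-0.5136  0.2293  0.2269] w 85.21767633373544
shift mm [   0.7742    0.1981 -140.6887] turn share [-0.0004  0.0008  0.0062]
```

```bash
M="python3 -m handwheel"
$M '[{"x":0.004,"y":0,"z":-0.08,"ax":0,"ay":0,"az":0.0062},{"x":0,"y":0,"z":-0.14,"ax":0,"ay":0,"az":0},{"x":0,"y":0,"z":-0.15,"ax":0,"ay":0,"az":0},{"x":0,"y":0,"z":-0.15,"ax":0,"ay":0,"az":0},{"x":0,"y":0,"z":-0.11,"ax":0,"ay":0,"az":0},{"x":0,"y":0,"z":-0.065,"ax":0,"ay":0,"az":0},{"x":0,"y":0,"z":0,"ax":0,"ay":0,"az":0},{"x":0,"y":0,"z":0,"ax":0,"ay":0,"az":0}]'
$M '[{"x":0,"y":0,"z":0,"ax":0,"ay":0,"az":0},{"x":0,"y":0,"z":0,"ax":0,"ay":0,"az":0},{"x":0,"y":0,"z":0,"ax":0,"ay":0,"az":0},{"x":0,"y":0,"z":0,"ax":0,"ay":0,"az":0},{"x":0,"y":0,"z":0,"ax":0,"ay":0,"az":0},{"x":0,"y":0,"z":0,"ax":0,"ay":0,"az":0},{"x":0,"y":0,"z":0,"ax":0,"ay":0,"az":0},{"x":0,"y":0,"z":0,"ax":0,"ay":0,"az":0}]' -1
$M '[{"x":0,"y":0,"z":0,"ax":0,"ay":0,"az":0.03},{"x":0,"y":0,"z":0,"ax":0,"ay":0,"az":0.03},{"x":0,"y":0,"z":0,"ax":0,"ay":0,"az":0},{"x":0,"y":0,"z":0,"ax":0,"ay":0,"az":0},{"x":0,"y":0,"z":0,"ax":0,"ay":0,"az":0},{"x":0,"y":0,"z":0,"ax":0,"ay":0,"az":0},{"x":0,"y":0,"z":0,"ax":0,"ay":0,"az":0},{"x":0,"y":0,"z":0,"ax":0,"ay":0,"az":0}]'
$M '[{"x":0,"y":0,"z":0,"ax":0,"ay":0,"az":0},{"x":0,"y":0,"z":0,"ax":0,"ay":0,"az":0},{"x":0,"y":0,"z":0,"ax":0,"ay":0,"az":0},{"x":0,"y":0,"z":0,"ax":0,"ay":0,"az":0},{"x":0,"y":0,"z":0,"ax":0,"ay":0,"az":0},{"x":0,"y":0,"z":0,"ax":0,"ay":0,"az":0},{"x":0,"y":0,"z":0,"ax":0,"ay":0,"az":0},{"x":0,"y":0,"z":0,"ax":0,"ay":0,"az":0}]' 1
$M '[{"x":0,"y":0,"z":0.07,"ax":0,"ay":0,"az":0},{"x":0,"y":0,"z":0.14,"ax":0,"ay":0,"az":0},{"x":0,"y":0,"z":0.17,"ax":0,"ay":0,"az":0},{"x":0,"y":0,"z":0.17,"ax":0,"ay":0,"az":0},{"x":0,"y":0,"z":0.15,"ax":0,"ay":0,"az":-0.08},{"x":0,"y":0,"z":0,"ax":0,"ay":0,"az":-0.08},{"x":0,"y":0,"z":0,"ax":0,"ay":0,"az":-0.08},{"x":0,"y":0,"z":0,"ax":0,"ay":0,"az":-0.08}]'
$M '[{"x":0.1,"y":0,"z":0,"ax":0,"ay":0,"az":-0.06},{"x":0.1,"y":0,"z":0,"ax":0,"ay":0,"az":-0.06},{"x":0.1,"y":0,"z":0,"ax":0,"ay":0,"az":0},{"x":0.1,"y":0,"z":0,"ax":0,"ay":0,"az":0},{"x":0,"y":0,"z":0,"ax":0,"ay":0,"az":0},{"x":0,"y":0,"z":0,"ax":0,"ay":0,"az":0},{"x":0,"y":0,"z":0,"ax":0,"ay":0,"az":0},{"x":0,"y":0,"z":0,"ax":0,"ay":0,"az":0}]' | head -4
python3 - <<'E'
from gauge import *
np.set_printoptions(precision=1,suppress=True)
im,p=gauge('wrist','w14')
for st,c,m in comps(im,(100,120,150),(125,255,255),100):
    ys,xs=np.nonzero(m);bx=cv2.boxPoints(cv2.minAreaRect(np.c_[xs,ys].astype(np.float32)));w=px2w(p,bx,136);print('blue',st,w.mean(0),w[:,:2].ravel())
t,pt=shot('top','t14')
for st,c,m in comps(t[180:305,340:410],(0,0,200),(179,40,255),30): print('white',st,c+[340,180],px2w(pt,[c+[340,180]],180))
for st,c,m in comps(im,(0,120,80),(8,255,255),20):
    if st[4]<90: x=int(c[0]);print(x,[tuple(int(v) for v in im[y,x]) for y in range(int(c[1])-10,int(c[1])+9)])
E
```

```text
clock: 42.8
position: [433.5, -6.8, 81.0]
ee_rot: [0.964, 0.264, 0.001, -0.0]
contact_force: [0.5, -0.4, 0.7]
gripper_width: 85.6
grasp_force: 0.0
clock: 43.6
position: [433.3, -7.0, 81.1]
ee_rot: [0.964, 0.265, 0.001, 0.0]
contact_force: [-0.2, -0.9, 6.0]
gripper_width: 12.9
grasp_force: 59.5
clock: 44.4
position: [433.3, -7.1, 81.1]
ee_rot: [0.951, 0.31, 0.001, 0.0]
contact_force: [-0.2, -2.1, 4.6]
gripper_width: 12.6
grasp_force: 59.6
clock: 45.2
position: [433.1, -6.9, 80.7]
ee_rot: [0.951, 0.31, 0.001, -0.0]
contact_force: [-0.4, -0.0, 0.4]
gripper_width: 85.5
grasp_force: 0.0
clock: 46.0
position: [432.9, -6.9, 221.0]
ee_rot: [0.998, 0.061, 0.001, -0.0]
contact_force: [-0.2, -0.0, 0.3]
gripper_width: 85.7
grasp_force: 0.0
clock: 46.8
position: [512.3, -6.9, 220.9]
ee_rot: [1.0, -0.031, 0.001, 0.0]
contact_force: [-0.2, 0.8, -0.2]
wrist green [280 159  12   4  33] [285.7 160.3] [549.4 -12.8]
wrist green [260 161  12   4  32] [265.6 162.4] [548.5   8.3]
wrist red [280 162  11   4  32] [284.9 163.7] [545.9 -11.8]
wrist red [261 164  12   4  33] [266.1 165.7] [545.1   8. ]
blue [ 2
[... 476 characters left out ...]
52  71  18  21 320] [401.  260.7] [[ 487.6 -251.5  180. ]]
284 [(253, 253, 251), (253, 253, 250), (253, 253, 251), (253, 253, 250), (253, 253, 250), (242, 248, 237), (137, 214, 147), (106, 204, 125), (104, 201, 122), (101, 126, 80), (228, 87, 78), (233, 81, 77), (233, 80, 76), (205, 232, 195), (251, 252, 248), (253, 253, 250), (252, 252, 249), (252, 252, 249), (252, 252, 249)]
266 [(253, 253, 250), (253, 253, 250), (253, 253, 250), (253, 253, 250), (253, 253, 250), (219, 236, 215), (124, 207, 136), (104, 202, 122), (104, 201, 122), (123, 134, 86), (227, 86, 76), (232, 79, 74), (215, 98, 81), (200, 232, 193), (251, 252, 247), (252, 252, 249), (252, 252, 249), (252, 252, 249), (252, 252, 249)]
```

```bash
python3 -c "
from bench import arm
print(arm.job_done())"
```

```text
the job is handed in; nothing more can be done
None
```

The job is handed in at about 47 s, but no verdict came back. By my last measurements, the stray can is about 3 mm from the ring centre, both kits stand against the front stop, and the pointer is in the green band at about 21.5 mm.

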